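Chock two king pins on the demagnetiser and start it

TASK

Lay the two steel king pins on the grey demagnetiser bed, one fully down in each V-cradle with its middle at the middle of the bed, then set the wooden chock upright between them, rib up, so that it wedges against both and neither can roll. Only when they are chocked, flip up the hinged guard on the control box until it stays open by itself and press the start button under it fully in. Set the pins down rather than dropping them, leave the guard up, and do not shift the other things on the table.

Things in the scene. Friction and masses are not known exactly. Their poses are not given: they have to be found in the camera images.
- demag_bed: fixed demagnetiser bed: grey slab 160 mm (x) by 150 mm (y), top 24 mm above the table; origin at the centre of its underside. Two V-cradles run along its y, 80 mm apart in x: each a pair of 16 mm wide 120-degree V-rests at y = -42 and +42 mm, 35 mm wide, upper edges 48 mm above the table; between the rests (y -34 to +34 mm) it is open for fingers down to 26 mm above the table
- v_near (a point): on the bed, where the centre of a pin lies when it is seated in the cradle on the bed's -x side, 55 mm above the table; same axes as the bed, the pin lies along y
- v_far (a point): the same for the cradle on the bed's +x side
- chock_seat (a point): on the bed midway between the cradles, 40 mm above the table: where the chock's origin comes to rest when it is wedged between two seated pins; same axes as the bed
- pin_a: plain round steel king pin, 30 mm diameter, 120 mm long, about 0.5 kg, lying on the table and free to roll; origin at its centre (15 mm above the table as it lies), x along its axis (y and z turn as it rolls). The two pins are alike and either may go in either cradle
- pin_b: plain round steel king pin, 30 mm diameter, 120 mm long, about 0.5 kg, lying on the table and free to roll; origin at its centre (15 mm above the table as it lies), x along its axis (y and z turn as it rolls). The two pins are alike and either may go in either cradle
- chock: wooden chock, 0.1 kg, standing on the table; origin at the centre of its underside, z up, y along its length. Wedge 50 mm long (y), 37 mm wide (x) at the bottom, 59 mm at 30 mm height; on top an upright grip rib 20 mm thick (x), 44 mm long (y), 33 to 70 mm above the underside. Set with its y along the bed's y (either way), its flanks touch the seated pins; only the rib stands above them
- control_box: fixed steel control box, 96 mm (x) by 86 mm (y), top 40 mm above the table, origin at the centre of its underside. A grey hinged guard covers the button on its top: 62 mm wide (y), top 78 mm above the table, front face 37 mm to -x of the box centre; from it a 10 mm wide tongue sticks out 29 mm to -x, with the grip bar at its end
- guard (a joint): angle of the guard: 0 shut, grows as its front is lifted over to the box's +x side, 2.2 at its stop. It swings freely: let go below about 1.0 it falls shut, beyond about 1.4 it falls back to the stop and stays open
- guard_hinge (a point): on the guard's hinge line (parallel to the box's y), 44 mm above the table; same axes as the box
- guard_grip (a point): centre of the grip bar at the end of the guard's tongue: a round steel bar 10 mm thick and 30 mm long along y, 64 mm above the table when shut, with free space all round; 108 mm to -x and 20 mm above the hinge when shut. Pinched by its two ends it can turn between the fingers as the guard swings
- start_top (a point): centre of the top of the start button, on the box under the guard, a black round button 24 mm across at the middle of the box, 62 mm above the table and 10 mm above its 40 mm steel collar, pressed straight down
- start (a joint): travel of the start button, 0 out to 0.006 m fully in; springs back; about 5 N presses it fully in
- spray_black: black spray can, 67 mm across, 200 mm tall, standing; bystander
- parts_cup: tin cup, 76 mm across, 61 mm tall; bystander
- bolt_a: hex bolt lying on the table, 45 mm long; bystander
- bolt_b: hex bolt lying on the table, 41 mm long; bystander
- bolt_c: hex bolt standing on its head, 27 mm tall; bystander
- oil_bottle: black squeeze bottle, 76x83 mm, 157 mm tall; bystander

How it is judged:
On the way, in this order (a step that is already met when the one before it is completed fails the run):
1. both pins lie seated, one in each V-cradle, and are let go (((x of pin_a in the frame of v_near between -0.006 and 0.006 m and z of pin_a in the frame of v_near between -0.005 and 0.005 m and y of pin_a in the frame of v_near between -0.02 and 0.02 m and angle between the x axis of each of pin_a, pin_b and the y axis of demag_bed, either way round below 0.08 rad and x of pin_b in the frame of v_far between -0.006 and 0.006 m and z of pin_b in the frame of v_far between -0.005 and 0.005 m and y of pin_b in the frame of v_far between -0.02 and 0.02 m) or (x of pin_a in the frame of v_far between -0.006 and 0.006 m and z of pin_a in the frame of v_far between -0.005 and 0.005 m and y of pin_a in the frame of v_far between -0.02 and 0.02 m and angle between the x axis of each of pin_a, pin_b and the y axis of demag_bed, either way round below 0.08 rad and x of pin_b in the frame of v_near between -0.006 and 0.006 m and z of pin_b in the frame of v_near between -0.005 and 0.005 m and y of pin_b in the frame of v_near between -0.02 and 0.02 m)) and contact force between each of pin_a, pin_b and the fingers below 0.1 N), for 0.2 s.
2. the chock stands wedged between the two seated pins and is let go (all of step 1 and x of chock in the frame of chock_seat between -0.008 and 0.008 m and y of chock in the frame of chock_seat between -0.02 and 0.02 m and z of chock in the frame of chock_seat between -0.007 and 0.007 m and angle between chock's own z axis and vertical below 0.12 rad and angle between the y axis of chock and the y axis of demag_bed, either way round below 0.15 rad and contact force between chock and the fingers below 0.1 N), for 0.2 s.
3. the guard is flipped up (((x of pin_a in the frame of v_near between -0.006 and 0.006 m and z of pin_a in the frame of v_near between -0.005 and 0.005 m and y of pin_a in the frame of v_near between -0.02 and 0.02 m and angle between the x axis of each of pin_a, pin_b and the y axis of demag_bed, either way round below 0.08 rad and x of pin_b in the frame of v_far between -0.006 and 0.006 m and z of pin_b in the frame of v_far between -0.005 and 0.005 m and y of pin_b in the frame of v_far between -0.02 and 0.02 m) or (x of pin_a in the frame of v_far between -0.006 and 0.006 m and z of pin_a in the frame of v_far between -0.005 and 0.005 m and y of pin_a in the frame of v_far between -0.02 and 0.02 m and angle between the x axis of each of pin_a, pin_b and the y axis of demag_bed, either way round below 0.08 rad and x of pin_b in the frame of v_near between -0.006 and 0.006 m and z of pin_b in the frame of v_near between -0.005 and 0.005 m and y of pin_b in the frame of v_near between -0.02 and 0.02 m)) and x of chock in the frame of chock_seat between -0.008 and 0.008 m and y of chock in the frame of chock_seat between -0.02 and 0.02 m and z of chock in the frame of chock_seat between -0.007 and 0.007 m and angle between chock's own z axis and vertical below 0.12 rad and angle between the y axis of chock and the y axis of demag_bed, either way round below 0.15 rad and value of joint guard above 1.6 rad), for 0.2 s.
4. with pins chocked and guard up, the start button is pressed fully in (all of step 3 and value of joint start above 0.0045 m), for 0.05 s.
At the end, for the whole second after the job is handed in: A pin seated in each V (6 mm across, 5 mm high, 20 mm along, 0.08 rad); chock upright (0.12 rad) between, within 8 mm across, 20 mm along, 7 mm in height of its seat, 0.15 rad in line; all let go and still; guard open past 1.6 rad; button back out (2 mm) (all of step 3 and contact force between each of pin_a, pin_b, chock and the fingers below 0.1 N and linear speed of each of pin_a, pin_b, chock below 0.02 m/s and value of joint start below 0.002 m); the robot touches nothing.
It fails at once if the start button is pressed (over 3 mm) before both pins are laid and chocked (value of joint start above 0.003 m and (not ((x of pin_a in the frame of v_near between -0.006 and 0.006 m and z of pin_a in the frame of v_near between -0.005 and 0.005 m and y of pin_a in the frame of v_near between -0.02 and 0.02 m and angle between the x axis of each of pin_a, pin_b and the y axis of demag_bed, either way round below 0.08 rad and x of pin_b in the frame of v_far between -0.006 and 0.006 m and z of pin_b in the frame of v_far between -0.005 and 0.005 m and y of pin_b in the frame of v_far between -0.02 and 0.02 m) or (x of pin_a in the frame of v_far between -0.006 and 0.006 m and z of pin_a in the frame of v_far between -0.005 and 0.005 m and y of pin_a in the frame of v_far between -0.02 and 0.02 m and angle between the x axis of each of pin_a, pin_b and the y axis of demag_bed, either way round below 0.08 rad and x of pin_b in the frame of v_near between -0.006 and 0.006 m and z of pin_b in the frame of v_near between -0.005 and 0.005 m and y of pin_b in the frame of v_near between -0.02 and 0.02 m)) or not (x of chock in the frame of chock_seat between -0.008 and 0.008 m and y of chock in the frame of chock_seat between -0.02 and 0.02 m and z of chock in the frame of chock_seat between -0.007 and 0.007 m and angle between chock's own z axis and vertical below 0.12 rad and angle between the y axis of chock and the y axis of demag_bed, either way round below 0.15 rad))).
It fails at once if a pin is dropped (falls freely faster than 0.75 m/s, about 3 cm) ((linear speed of pin_a above 0.75 m/s and contact force between pin_a and anything else below 0.01 N) or (linear speed of pin_b above 0.75 m/s and contact force between pin_b and anything else below 0.01 N)).
It fails at once if another thing on the table is shifted by more than 3 cm (distance of any of spray_black, parts_cup, bolt_a, bolt_b, bolt_c, oil_bottle from where it was at the start of the episode above 0.03 m).
It also fails if it takes over 72 s, if anything falls off the work surface, if the arm or the gripper's body presses on something with over 40 N, if the wrist force passes 120 N, or if a joint passes its speed limit or range.

ROBOT

A 6-joint arm with a two-finger parallel gripper is mounted at the origin on a cart in front of the work surface, level with it; the furniture and walls round the work are solid. World frame = base frame: x ahead of the robot, y to its left, z up, the work surface at z = 0. Lengths are in m, angles in rad, forces in N, time in s.
With the tool pointing down it reaches from about 0.35 to 0.875 m from the base axis. Payload 4.2 kg.
Tool frame: the origin (TCP) lies at the very end of the fingers, on their centre line; the grasp point (between the pads) lies 19 mm behind it; y points along the fingers, x is the direction in which the jaws open and shut, and the axes are right-handed (so a half turn about y gives the same grasp; the last joint's range is limited). The gripper opens to 87 mm and grips with 3 to 60 N. Pads are 19 mm wide; open, the fingers measure 117 mm over their backs; the gripper's body (75 mm by 190 mm) begins 51 mm behind the grasp point.
Start: joints at [1.417, 0.385, 0.008, 0, -1.194, -0.259], TCP at [0.251, 0.572, 0.223] pointing down, gripper open.
Joint ranges: [-3.14, 3.14], [-1.21, 2.06], [-1.07, 1.41], [-3.16, 2.05], [-2.99, -0.16], [-3.1, 3.1]. Speed limits (rad/s): [2.79, 2.79, 3.14, 3.14, 3.14, 3.14].

INTERFACE

Orientations are given as a unit quaternion [x, y, z, w].
In Python, from cell import manip, imaging gives the robot as it stands.
- The arm moves only by the tool servo_tool, never from a script. Its arguments are lists of equal length, an entry for each row: "twist": the turn, a rotation vector about the tool's x, y, z in rad, a list of three; "xyz": the shift along the tool's x, y, z in cm, a list of three; "fingers": the opening, from -1 (shut) to 1 (fully open). A call has 1 to 5 rows; each row shifts and turns the commanded pose from where the row before left it, along the tool's axes as they then stand; what a row does not reach is not made up. A row lasts 1/12 s, in which the tool goes at most 41.7 mm and 7.16 degrees, less where a joint would pass 70% of its speed; a pose out of reach is approached as far as the arm can. A call is refused whole if a number of a shift passes 4.17 or a number of a turn 0.125, either way. A call with a gripper value outside its range is refused whole. The fingers move at their own pace and stop on an object; the grip force is fixed at half the most. Time passes only in rows, so rows that do not move let the fingers close. It gives the time, the measured TCP pose, the force and the opening at its end, in the units of the state.
- manip.sense(): the state, without advancing time (a new reading comes with each control period).
- imaging.camera(name): name is "scene" or "top" or "wrist"; returns a dict with "frame" (384x512x3 uint8, blue, green, red), "vertical_fov" (degrees; the focal length in pixels is half the picture's height over the tangent of half this angle, whatever the lens; pixels are square), "cx", "cy" (the principal point, pixels), "eye" and "orientation" of the camera in the world. Camera axes: x right, y up, looking along -z (the intrinsics and any distortion apply to the point x, -y, -z); pixel columns grow to the right and rows downward; lengths in m; the calibration is good to about 2 mm. The wrist camera is an equidistant fisheye: a pixel r from the principal point sees the ray r / f radians off the axis. A picture is of the moment at which its call begins. There is no depth.
- manip.close_job(): hands the job in, once; it reports no verdict.
The state is a dict: "time": time; "joint_pos": joint angles; "joint_velocities": joint speeds; "tau": joint torques, N m; "tcp_pos": TCP position; "orientation": TCP orientation; "contact_force": force on the tool from outside, world axes, zero at the start; "moment": the same for the moment, N m; "width": finger opening in m.
Only numpy, scipy, OpenCV 4.12 (cv2) and the standard library are available. Lean on these libraries where they do the work, as an engineer would, in place of code of your own. Each camera call takes 0.05 s, during which the arm holds its last target.

## Working session

There is one attempt and no reset: what is moved stays moved. The work goes in short steps, Python scripts to look and compute and a tool call to move; the robot and the scene stay as the last step left them, time stands still between calls to the robot, and variables do not carry over. Pictures are saved under pics/ and viewed, and the job is handed in when it is done.

Besides the shell and the picture viewer there is one more tool, called after "Request:" by a JSON object that holds its "method" and its "body". servo_tool: Moves the arm, as the interface text tells. Its arguments: {"type":"object","properties":{"twist":{"type":"array","items":{"type":"array","items":{"type":"number"}}},"xyz":{"type":"array","items":{"type":"array","items":{"type":"number"}}},"fingers":{"type":"array","items":{"type":"number"}}},"required":["twist","xyz","fingers"]}

```bash
ls; mkdir -p pics
python3 - <<'E'
from cell import manip, imaging
import cv2
s=manip.sense()
for k,v in s.items(): print(k,v)
for n in ("scene","top","wrist"):
    c=imaging.camera(n); cv2.imwrite(f"pics/{n}0.png",c["frame"])
    print(n,{k:v for k,v in c.items() if k!="frame"})
E
```

```text
pics
time 0.0
joint_pos [ 1.41657976e+00  3.85576056e-01  6.61271190e-03 -4.84817594e-04
 -1.19401137e+00 -2.58611762e-01]
joint_velocities [-0.0017066   0.00025368 -0.00035393  0.00127202  0.00155499  0.00117307]
tau [ 9.29027883e-04 -3.90667534e+01  1.87398595e+01  4.21961501e+00
  1.09121029e-02 -1.90389133e-04]
tcp_pos [0.2504884  0.57194259 0.22144482]
orientation [ 0.38749095 -0.59143041  0.5923617  -0.38622332]
contact_force [-0.2736664   0.12215143 -0.24008281]
moment [ 0.00606377 -0.01916305  0.01328336]
width 0.08693726452863533
scene {'vertical_fov': 51.94302802762493, 'cx': 255.171767022181, 'cy': 198.57977151585757, 'eye': array([0.17137968, 0.49739505, 0.86171727]), 'orientation': array([-0.12005421,  0.31911175,  0.87063523, -0.35461103])}
top {'vertical_fov': 48.34465016525537, 'cx': 259.0317378611584, 'cy': 197.00245724823066, 'eye': array([0.36633383, 0.01963868, 1.48557192]), 'orientation': array([-0.05118212,  0.06602957,  0.71374538, -0.69540493])}
wrist {'vertical_fov': 65.70646984690485, 'cx': 257.66458402694644, 'cy': 196.0414794572845, 'eye': array([0.31361654, 0.54465804, 0.38286337]), 'orientation': array([ 0.07105493, -0.1068713 ,  0.83009359, -0.54265491])}
```

View pics/scene0.png

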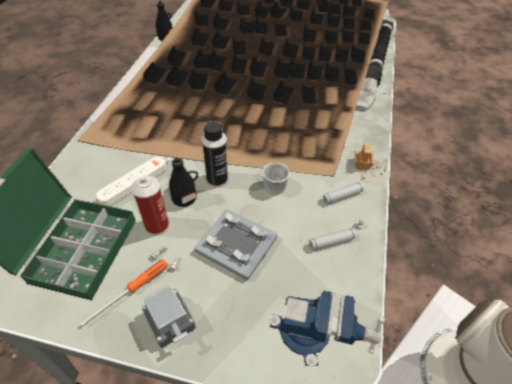

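View pics/top0.png

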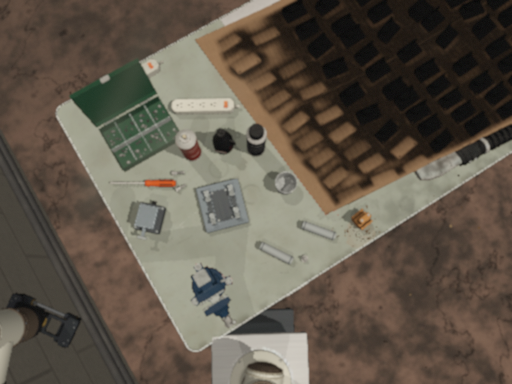

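View pics/wrist0.png

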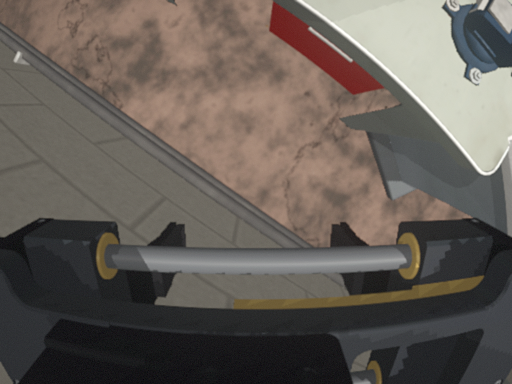

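```bash
cat > h.py <<'E'
import numpy as np, cv2
from scipy.spatial.transform import Rotation as R
from cell import manip, imaging
def foc(c): return (c["frame"].shape[0]/2)/np.tan(np.radians(c["vertical_fov"])/2)
def proj(c,P):
    P=np.atleast_2d(P); q=R.from_quat(c["orientation"]).inv().apply(P-c["eye"])
    f=foc(c); return np.c_[c["cx"]+f*q[:,0]/-q[:,2], c["cy"]-f*q[:,1]/-q[:,2]]
def rays(c,uv,fish=False):
    uv=np.atleast_2d(uv).astype(float); f=foc(c)
    x=(uv[:,0]-c["cx"])/f; y=(uv[:,1]-c["cy"])/f
    if fish:
        r=np.hypot(x,y)+1e-12; s=np.sin(r)/r; d=np.c_[x*s,-y*s,-np.cos(r)]
    else: d=np.c_[x,-y,-np.ones_like(x)]
    return R.from_quat(c["orientation"]).apply(d)
def plane(c,uv,z,fish=False):
    d=rays(c,uv,fish); t=(z-c["eye"][2])/d[:,2]; return c["eye"]+d*t[:,None]
def crop(c,name,x0,y0,x1,y1,k):
    im=c["frame"][y0:y1,x0:x1]; cv2.imwrite("pics/"+name,cv2.resize(im,None,fx=k,fy=k,interpolation=cv2.INTER_CUBIC))
E
python3 - <<'E'
from h import *
c=imaging.camera("scene"); t=imaging.camera("top")
np.save("scene.npy",c,allow_pickle=True);np.save("top.npy",t,allow_pickle=True)
print("base in top",proj(t,[[0,0,0],[0.25,0.57,0.22]]))
print(plane(c,[[343,193],[333,239],[364,157],[236,243],[168,315]],0.02).round(3))
print(plane(t,[[318,230],[274,252],[361,218],[221,205],[149,218]],0.02).round(3))
crop(c,"s1.png",180,110,400,270,3.6)
crop(c,"s2.png",100,190,300,350,4)
crop(t,"t1.png",180,110,390,270,3.8)
crop(t,"t2.png",100,150,260,270,5)
E
```

```text
base in top [[259.59350404 381.66917481]
 [ 58.30532453 315.67161047]]
[[ 0.487 -0.209  0.02 ]
 [ 0.413 -0.062  0.02 ]
 [ 0.527 -0.374  0.02 ]
 [ 0.581  0.122  0.02 ]
 [ 0.552  0.361  0.02 ]]
[[ 0.491 -0.214  0.02 ]
 [ 0.42  -0.06   0.02 ]
 [ 0.529 -0.366  0.02 ]
 [ 0.587  0.118  0.02 ]
 [ 0.548  0.365  0.02 ]]
```

View pics/s1.png

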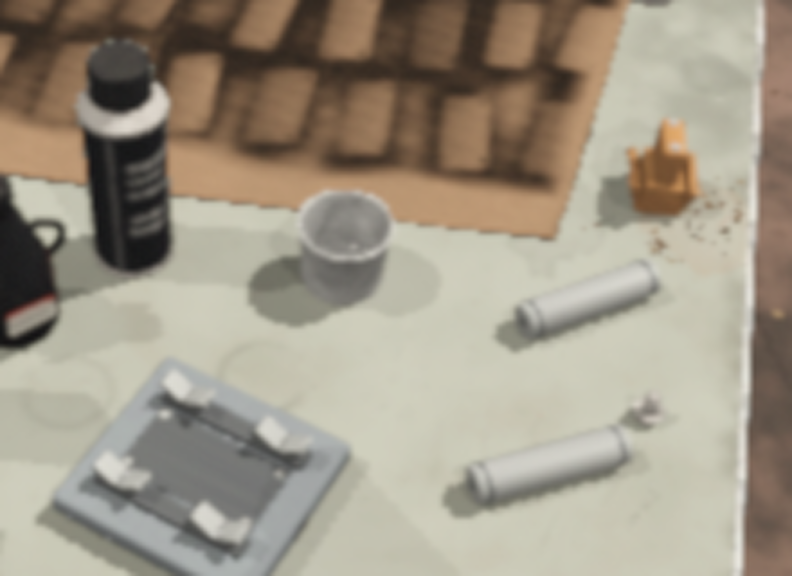

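View pics/s2.png

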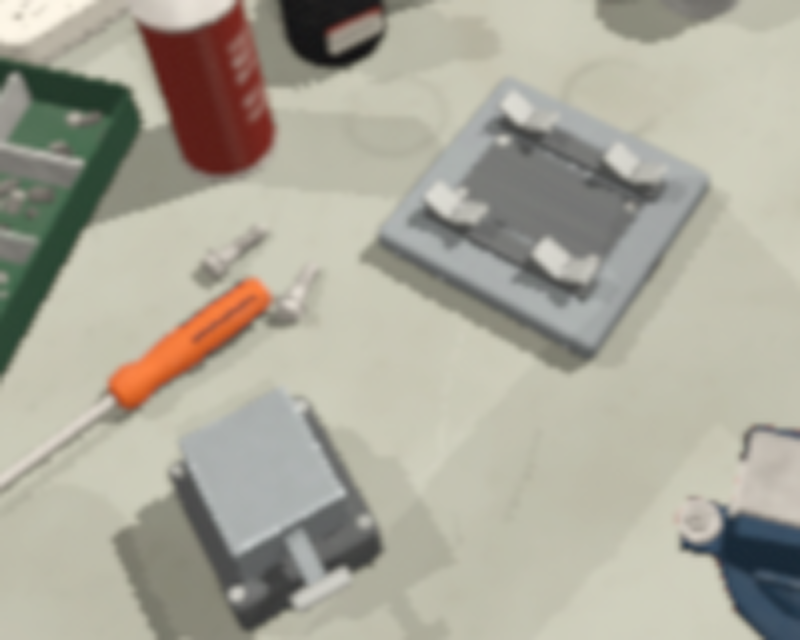

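View pics/t1.png

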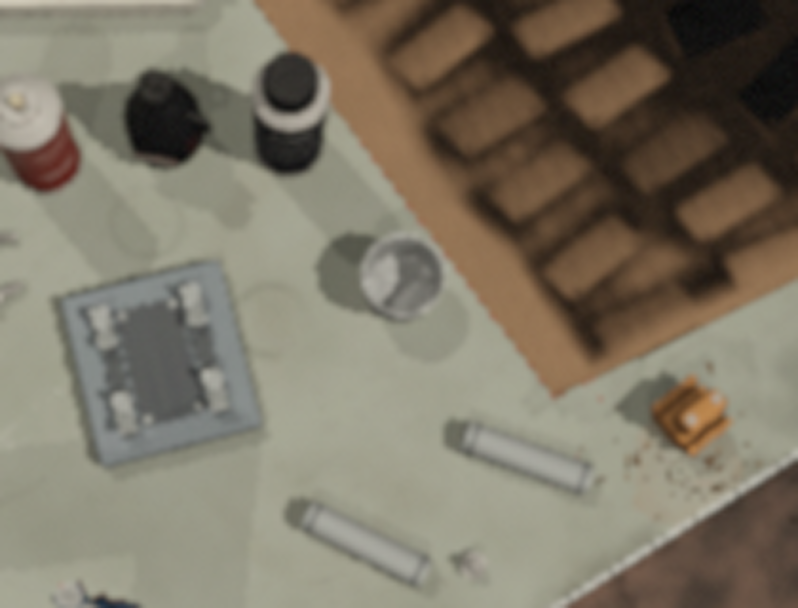

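View pics/t2.png

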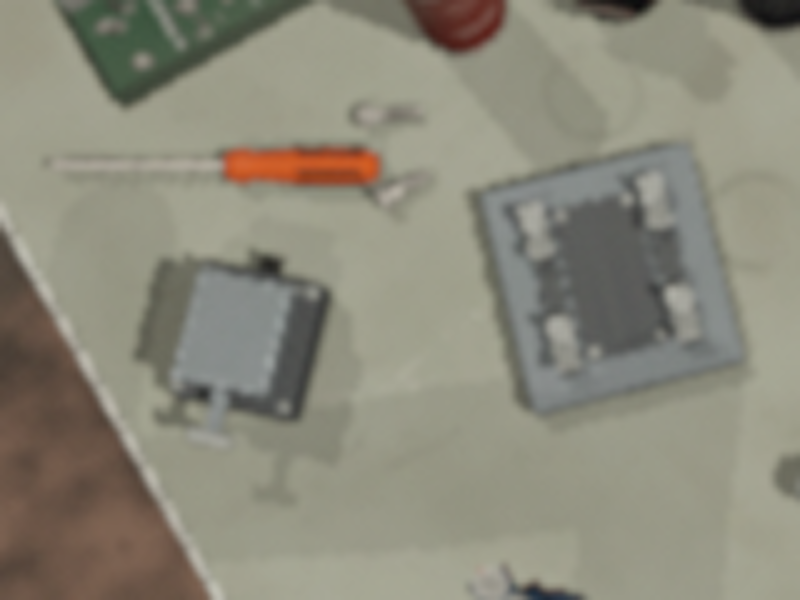

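Run:
```python
from h import *
c=np.load("scene.npy",allow_pickle=True).item(); t=np.load("top.npy",allow_pickle=True).item()
# bed slab corners from hand (scene s2 crop), top (t2 crop)
sb=np.array([[508,80],[708,180],[590,350],[380,235]])/4+[100,190]
tb=np.array([[690,147],[745,360],[530,410],[480,190]])/5+[100,150]
for n,cam,u in(("scene",c,sb),("top",t,tb)):
    p=plane(cam,u,0.024); ctr=p.mean(0); print(n,p.round(4).tolist(),"ctr",ctr.round(4))
    print([round(np.linalg.norm(p[i]-p[i-1]),4) for i in range(4)])
sr=np.array([[528,110],[635,165],[565,262],[455,203]])/4+[100,190]
tr=np.array([[655,195],[683,305],[560,335],[535,225]])/5+[100,150]
for n,cam,u in(("scene",c,sr),("top",t,tr)):
    p=plane(cam,u,0.044); print(n,p.round(4).tolist(),p.mean(0).round(4)); print([round(np.linalg.norm(p[i]-p[i-1]),4) for i in range(4)])
# pins mask
for n,cam,boxes in(("scene",c,[(315,178,368,208),(300,222,358,254)]),("top",t,[(296,214,342,246),(252,236,300,268)])):
    hsv=cv2.cvtColor(cam["frame"],cv2.COLOR_BGR2HSV)
    for (x0,y0,x1,y1) in boxes:
        h=hsv[y0:y1,x0:x1]; m=((h[...,1]<22)&(h[...,2]>110)).astype(np.uint8)
        k,l,st,_=cv2.connectedComponentsWithStats(m); i=1+st[1:,4].argmax()
        pts=np.argwhere(l==i)[:,::-1]+[x0,y0]
        rc=cv2.minAreaRect(pts.astype(np.float32)); bx=cv2.boxPoints(rc)
        # long axis endpoints
        e=sorted([(np.linalg.norm(bx[a]-bx[(a+1)%4]),a) for a in range(4)]); a=e[0][1]
        A=(bx[a]+bx[(a+1)%4])/2; B=(bx[(a+2)%4]+bx[(a+3)%4])/2
        w=plane(cam,[A,B],0.015 if n=="x" else 0.018); print(n,len(pts),rc,w.round(4).tolist(),"mid",w.mean(0).round(4),"len",np.linalg.norm(w[0]-w[1]).round(4),"ang",np.degrees(np.arctan2(*(w[0]-w[1])[[1,0]])).round(1))
crop(c,"s3.png",300,140,380,200,10)
crop(t,"t3.png",335,200,385,240,15)
```

```text
scene [[0.6727, 0.0663, 0.024], [0.5219, 0.0321, 0.024], [0.4902, 0.1722, 0.024], [0.6399, 0.207, 0.024]] ctr [0.5812 0.1194 0.024 ]
[np.float64(0.1445), np.float64(0.1546), np.float64(0.1436), np.float64(0.1537)]
top [[0.6747, 0.057, 0.024], [0.5247, 0.0222, 0.024], [0.4942, 0.1696, 0.024], [0.6477, 0.2031, 0.024]] ctr [0.5853 0.113  0.024 ]
[np.float64(0.1486), np.float64(0.154), np.float64(0.1505), np.float64(0.1571)]
scene [[0.6335, 0.0845, 0.044], [0.5541, 0.0672, 0.044], [0.535, 0.1484, 0.044], [0.6136, 0.1663, 0.044]] [0.584  0.1166 0.044 ]
[np.float64(0.0841), np.float64(0.0813), np.float64(0.0834), np.float64(0.0806)]
top [[0.6375, 0.0811, 0.044], [0.5611, 0.0634, 0.044], [0.5427, 0.1469, 0.044], [0.6187, 0.1633, 0.044]] [0.59   0.1137 0.044 ]
[np.float64(0.0843), np.float64(0.0785), np.float64(0.0855), np.float64(0.0777)]
scene 539 ((340.9455871582031, 190.09326171875), (18.06902313232422, 46.266876220703125), 75.25643920898438) [[0.4654, -0.2795, 0.018], [0.5299, -0.1525, 0.018]] mid [ 0.4976 -0.216   0.018 ] len 0.1425 ang -116.9
scene 551 ((332.4844970703125, 237.59104919433594), (14.682384490966797, 46.81871032714844), 69.90476989746094) [[0.3908, -0.1275, 0.018], [0.4418, -0.0068, 0.018]] mid [ 0.4163 -0.0672  0.018 ] len 0.1311 ang -112.9
top 277 ((318.4402160644531, 230.1621856689453), (35.805198669433594, 8.099382400512695), 20.2248592376709) [[0.5139, -0.1591, 0.018], [0.4682, -0.2729, 0.018]] mid [ 0.4911 -0.216   0.018 ] len 0.1226 ang 68.2
top 277 ((275.7000427246094, 252.6000213623047), (35.7770881652832, 7.602630138397217), 26.56505012512207) [[0.3899, -0.1197, 0.018], [0.4469, -0.0124, 0.018]] mid [ 0.4184 -0.0661  0.018 ] len 0.1215 ang -118.0
```

View pics/s3.png

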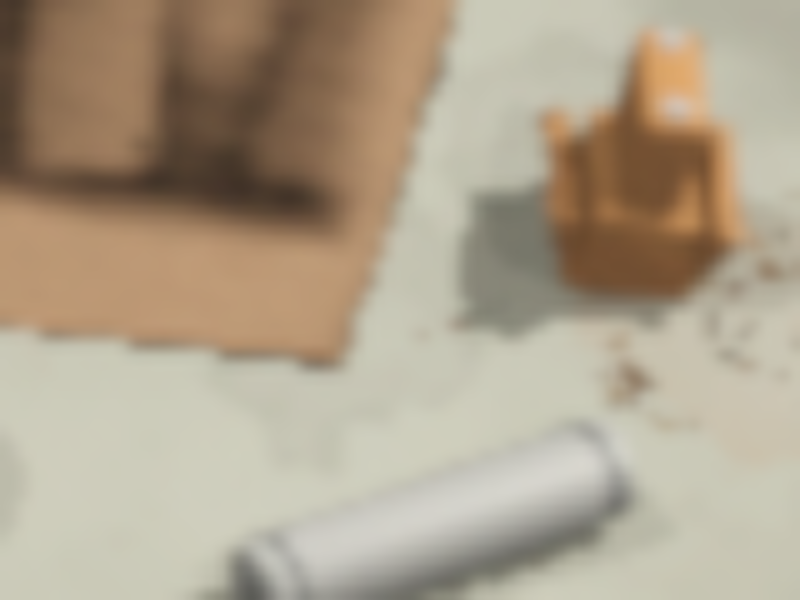

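View pics/t3.png

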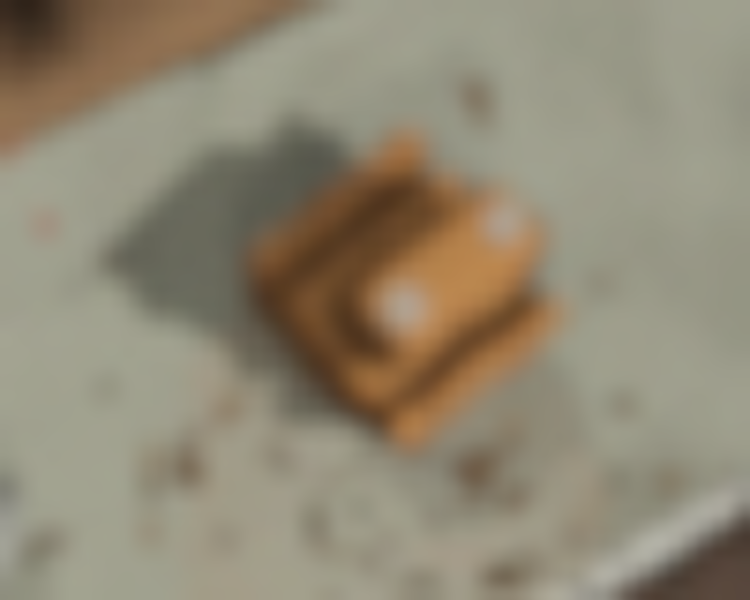

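```bash
cat >> h.py <<'E'
def pose():
    s=manip.sense(); return np.array(s["tcp_pos"]),R.from_quat(s["orientation"])
def go(target,yaw=None,n=None):
    """print body deltas: world target xyz, jaw yaw deg (tool x heading), tool down. """
    p,r=pose(); x=r.as_matrix()[:,0]
    if yaw is None: yaw=np.degrees(np.arctan2(x[1],x[0]))
    cand=[]
    for k in (0,180):
        a=np.radians(yaw+k); X=np.array([np.cos(a),np.sin(a),0]); Y=np.array([0,0,-1.]); 
        T=R.from_matrix(np.c_[X,Y,np.cross(X,Y)]); rv=(r.inv()*T).as_rotvec(); cand.append((np.linalg.norm(rv),k,rv,T))
    cand.sort(key=lambda q:q[0]); 
    d=r.inv().apply(np.array(target)-p)*100
    print("tcp",p.round(4),"yaw",np.degrees(np.arctan2(x[1],x[0])).round(1),"shift cm",d.round(2),"turn",cand[0][2].round(3),"| other",cand[1][2].round(3))
    d2=cand[0][3].inv().apply(np.array(target)-p)*100
    print(" shift in final axes",d2.round(2), "rows >=",np.ceil(max(np.linalg.norm(d)/4.1,cand[0][0]/.124)))
E
python3 - <<'E'
from h import *
p,r=pose(); print(r.as_matrix().round(3))
go([.418,-.067,.2],-27)
s=manip.sense(); print(s["joint_pos"])
E
```

```text
[[-0.401 -0.     0.916]
 [-0.916 -0.001 -0.401]
 [ 0.001 -1.     0.   ]]
tcp [0.2506 0.5723 0.222 ] yaw -113.7 shift cm [51.84  2.26 40.98] turn [ 1.000e-03 -1.512e+00  1.000e-03] | other [-1.000e-03  1.629e+00  1.000e-03]
 shift in final axes [ 43.93   2.2  -49.36] rows >= 17.0
[ 1.41656507e+00  3.85130213e-01  7.33626895e-03 -1.86638973e-04
 -1.19398201e+00 -2.58588568e-01]
```

```bash
cat >> h.py <<'E'
def arc(target,yaw,n,other=False,off=0):
    """constant rows (shift cm, turn) repeated n times reach target; yaw absolute deg mod 360, chooses turn within +-180 nearest to 'yaw' unless other"""
    p,r=pose(); M=r.as_matrix(); cur=np.degrees(np.arctan2(M[1,0],M[0,0]))
    dy=(yaw-cur+180)%360-180
    if abs(dy)>90: dy2=dy-180*np.sign(dy)
    else: dy2=dy-180*np.sign(dy)
    if other: dy=dy2
    a=np.radians(yaw if not other else yaw+180); X=np.array([np.cos(a),np.sin(a),0]); Y=np.array([0,0,-1.])
    T=R.from_matrix(np.c_[X,Y,np.cross(X,Y)])
    rv=(r.inv()*T).as_rotvec(); w=rv/n
    S=sum(R.from_rotvec(w*k).as_matrix() for k in range(n))
    d=r.inv().apply(np.array(target)-p); s=np.linalg.solve(S,d)*100
    print("tcp",p.round(4),"yaw %.1f"%cur,"turn deg %.1f"%dy,"n",n,"shift",s.round(3),"norm %.2f"%np.linalg.norm(s),"turn",w.round(4))
E
python3 - <<'E'
from h import *
arc([.40,-.06,.2],153,20)
E
```

```text
tcp [0.2506 0.5723 0.222 ] yaw -113.7 turn deg -93.3 n 20 shift [0.551 0.111 3.594] norm 3.64 turn [-0.      0.0815  0.    ]
```

Request:
{"method": "servo_tool", "body": {"twist": [[0,0.08,0],[0,0.08,0],[0,0.08,0],[0,0.08,0],[0,0.08,0]], "xyz": [[0.55,0,3.6],[0.55,0,3.6],[0.55,0,3.6],[0.55,0,3.6],[0.55,0,3.6]], "fingers": [1,1,1,1,1]}}

```text
time: 0.67
tcp_pos: [0.3873, 0.4515, 0.2222]
orientation: [0.26, -0.657, 0.657, -0.26]
contact_force: [-0.2, 0.1, -0.4]
width: 0.0869
```

Request:
{"method": "servo_tool", "body": {"twist": [[0,0.08,0],[0,0.08,0],[0,0.08,0],[0,0.08,0],[0,0.08,0]], "xyz": [[0.55,0,3.6],[0.55,0,3.6],[0.55,0,3.6],[0.55,0,3.6],[0.55,0,3.6]], "fingers": [1,1,1,1,1]}}

```text
time: 1.08
tcp_pos: [0.465, 0.2878, 0.2224]
orientation: [0.124, -0.696, 0.696, -0.124]
contact_force: [0.6, -0.0, 0.1]
width: 0.087
```

Request:
{"method": "servo_tool", "body": {"twist": [[0,0.08,0],[0,0.08,0],[0,0.08,0],[0,0.08,0],[0,0.08,0]], "xyz": [[0.55,0,3.6],[0.55,0,3.6],[0.55,0,3.6],[0.55,0,3.6],[0.55,0,3.6]], "fingers": [1,1,1,1,1]}}

```text
time: 1.5
tcp_pos: [0.4727, 0.1069, 0.2225]
orientation: [-0.016, -0.707, 0.707, 0.016]
contact_force: [0.8, -0.3, -0.0]
width: 0.087
```

Run:
```python
from h import *
arc([.418,-.067,.2],153,6)
w=imaging.camera("wrist"); cv2.imwrite("pics/w1.png",w["frame"]); np.save("w1.npy",w,allow_pickle=True)
```

```text
tcp [0.4727 0.1069 0.2225] yaw 177.4 turn deg -24.4 n 6 shift [0.249 0.375 3.05 ] norm 3.08 turn [-0.      0.0709 -0.    ]
```

View pics/w1.png

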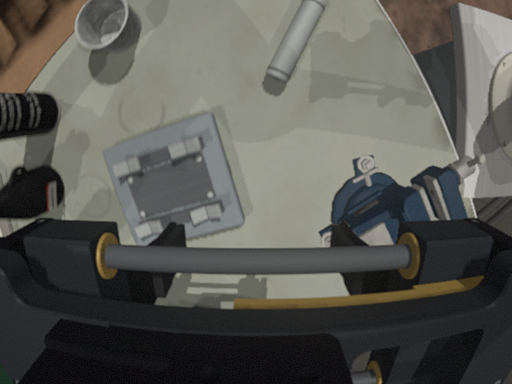

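Run:
```python
from h import *
w=np.load("w1.npy",allow_pickle=True).item()
p=plane(w,[[103,149],[213,114],[245,216]],.024,True); print(p.round(4).tolist(),np.linalg.norm(p[0]-p[1]),np.linalg.norm(p[2]-p[1]), "ctr",((p[0]+p[2])/2).round(4))
p=plane(w,[[276,75],[317,2]],.022,True); print(p.round(4),np.linalg.norm(p[0]-p[1]))
crop(w,"w1c.png",90,90,330,260,3.3)
```

```text
[[0.6759, 0.0585, 0.024], [0.5224, 0.028, 0.024], [0.4907, 0.158, 0.024]] 0.15650457269797247 0.13387733041018693 ctr [0.5833 0.1083 0.024 ]
[[ 0.4446 -0.0159  0.022 ]
 [ 0.3882 -0.113   0.022 ]] 0.11225885656005063
```

View pics/w1c.png

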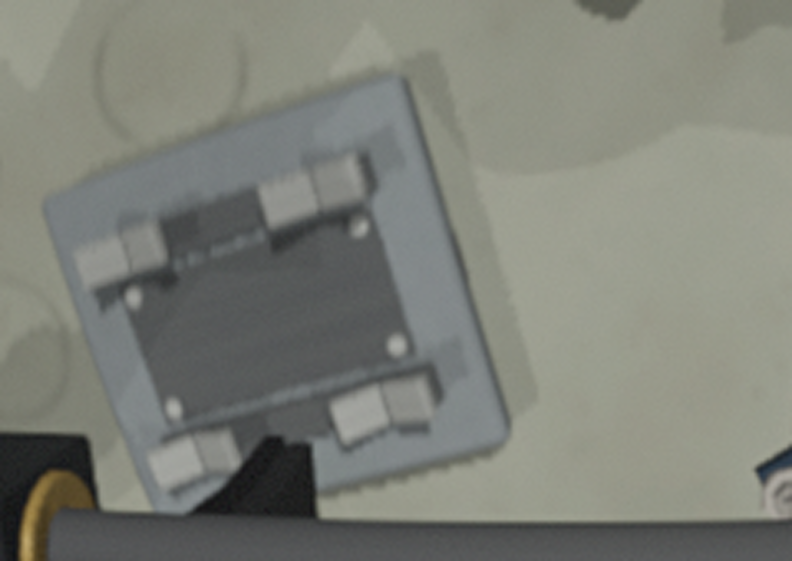

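Request:
{"method": "servo_tool", "body": {"twist": [[0,0.07,0],[0,0.07,0],[0,0.07,0],[0,0.07,0],[0,0.07,0]], "xyz": [[0.25,0.2,3.1],[0.25,0.2,3.1],[0.25,0.2,3.1],[0.25,0.2,3.0],[0.25,0.2,3.0]], "fingers": [1,1,1,1,1]}}

```text
time: 1.97
tcp_pos: [0.4326, -0.0402, 0.2125]
orientation: [0.139, 0.693, -0.693, -0.139]
contact_force: [-0.7, 0.3, -0.1]
width: 0.0873
```

Run:
```python
from h import *
arc([.418,-.067,.2],153,2)
w=imaging.camera("wrist"); cv2.imwrite("pics/w2.png",w["frame"]); np.save("w2.npy",w,allow_pickle=True)
```

```text
tcp [ 0.4326 -0.0402  0.2125] yaw 157.3 turn deg -4.3 n 2 shift [0.129 0.625 1.523] norm 1.65 turn [ 0.      0.0379 -0.0001]
```

View pics/w2.png

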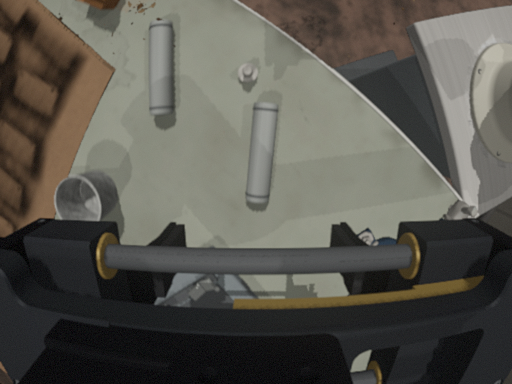

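```bash
cat >> h.py <<'E'
def pins(cam,boxes,fish,z=.018,tag=""):
    hsv=cv2.cvtColor(cam["frame"],cv2.COLOR_BGR2HSV)
    for (x0,y0,x1,y1) in boxes:
        h=hsv[y0:y1,x0:x1]; m=((h[...,1]<22)&(h[...,2]>100)).astype(np.uint8)
        k,l,st,_=cv2.connectedComponentsWithStats(m); i=1+st[1:,4].argmax()
        pts=np.argwhere(l==i)[:,::-1]+[x0,y0]
        W=plane(cam,pts,z,fish)[:,:2]
        rc=cv2.minAreaRect((W*1000).astype(np.float32)); bx=cv2.boxPoints(rc)/1000
        a=min(range(4),key=lambda a:np.linalg.norm(bx[a]-bx[(a+1)%4]))
        v=(bx[a]+bx[(a+1)%4]-bx[(a+2)%4]-bx[(a+3)%4])/2
        print(tag,len(pts),"ctr",(np.array(rc[0])/1000).round(4),"size",np.round(rc[1],1),"axis %.1f"%(np.degrees(np.arctan2(v[1],v[0]))%180))
E
python3 - <<'E'
from h import *
w1=np.load("w1.npy",allow_pickle=True).item()
p=plane(w1,[[103.6,152],[211.2,113],[244,222]],.024,True); print(p.round(4).tolist(),np.linalg.norm(p[0]-p[1]),np.linalg.norm(p[2]-p[1]), "ctr",((p[0]+p[2])/2).round(4))
w=np.load("w2.npy",allow_pickle=True).item()
pins(w,[(240,92,285,212),(140,10,182,122)],True)
E
```

```text
[[0.6755, 0.0625, 0.024], [0.5245, 0.0266, 0.024], [0.4925, 0.1661, 0.024]] 0.1551800222779417 0.14316516502541846 ctr [0.584  0.1143 0.024 ]
 2319 ctr [ 0.4171 -0.0652] size [125.7  31.1] axis 62.7
 1891 ctr [ 0.49  -0.217] size [125.   30.5] axis 66.2
```

Run:
```python
from h import *
arc([.417,-.065,.12],152.7,3)
```

```text
tcp [ 0.4293 -0.043   0.2118] yaw 157.0 turn deg -4.3 n 3 shift [0.063 3.062 0.833] norm 3.17 turn [-0.0007  0.0251  0.001 ]
```

Request:
{"method": "servo_tool", "body": {"twist": [[0,0.025,0],[0,0.025,0],[0,0.025,0],[0,0,0]], "xyz": [[0.05,3.0,0.8],[0.05,3.0,0.8],[0.05,3.0,0.8],[0,0,0]], "fingers": [1,1,1,1]}}

```text
time: 2.35
tcp_pos: [0.4168, -0.0615, 0.118]
orientation: [-0.161, -0.686, 0.689, 0.169]
contact_force: [-0.9, -0.4, -0.7]
width: 0.0871
```

Run:
```python
from h import *
go([.417,-.065,.004],152.7)
w=imaging.camera("wrist"); cv2.imwrite("pics/w3.png",w["frame"]); np.save("w3.npy",w,allow_pickle=True)
pins(w,[(180,0,340,245)],True)
```

```text
tcp [ 0.4168 -0.0615  0.118 ] yaw 153.0 shift cm [-0.29 11.39  0.23] turn [-0.007  0.006  0.01 ] | other [ 0.016 -3.135  0.01 ]
 shift in final axes [-0.18 11.4   0.3 ] rows >= 3.0
 3292 ctr [ 0.4171 -0.0654] size [99.4 30.4] axis 62.1
```

View pics/w3.png

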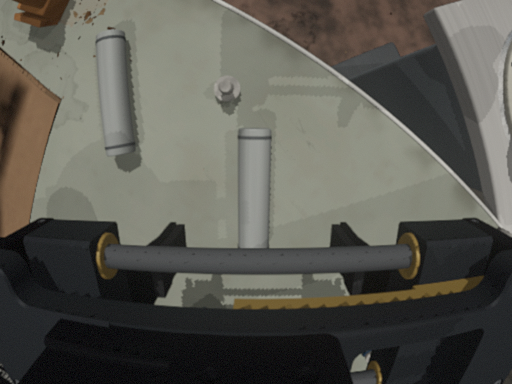

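Request:
{"method": "servo_tool", "body": {"twist": [[-0.005,0,0.008],[0,0,0],[0,0,0],[0,0,0]], "xyz": [[-0.1,4.0,0.2],[-0.05,4.0,0.1],[0,3.0,0],[0,0.2,0]], "fingers": [1,1,1,1]}}

```text
time: 2.73
tcp_pos: [0.4213, -0.0635, 0.0079]
orientation: [-0.164, -0.688, 0.688, 0.162]
contact_force: [0.1, 0.3, 0.4]
width: 0.0871
```

Request:
{"method": "servo_tool", "body": {"twist": [[0,0,0],[0,0,0],[0,0,0],[0,0,0],[0,0,0]], "xyz": [[0,0,0],[0,0,0],[0,0,0],[0,0,0],[0,0,0]], "fingers": [-1,-1,-1,-1,-1]}}

```text
time: 3.15
tcp_pos: [0.4239, -0.0632, 0.0122]
orientation: [0.168, 0.69, -0.686, -0.159]
contact_force: [-0.3, 0.9, -1.0]
width: 0.0615
```

Run:
```python
from h import *
s=manip.sense();print(s["width"],s["contact_force"])
go([.417,-.065,.004],152.7)
```

```text
0.06147669988952299 [-0.31551252  0.92623935 -0.99538521]
tcp [ 0.4239 -0.0632  0.0122] yaw 153.3 shift cm [0.55 0.81 0.48] turn [ 0.008  0.01  -0.011] | other [-0.017 -3.132 -0.012]
 shift in final axes [0.53 0.82 0.48] rows >= 1.0
```

Request:
{"method": "servo_tool", "body": {"twist": [[0,0,0],[0,0,0],[0,0,0]], "xyz": [[0.3,0.4,0.2],[0,0,0],[0,0,0]], "fingers": [-1,-1,-1]}}

```text
time: 3.4
tcp_pos: [0.4187, -0.064, 0.0065]
orientation: [0.167, 0.689, -0.687, -0.161]
contact_force: [0.1, 0.1, -0.4]
width: 0.0415
```

Request:
{"method": "servo_tool", "body": {"twist": [[0,0,0],[0,0,0],[0,0,0]], "xyz": [[0,0,0],[0,0,0],[0,0,0]], "fingers": [-1,-1,-1]}}

```text
time: 3.65
tcp_pos: [0.4189, -0.0639, 0.0065]
orientation: [0.167, 0.689, -0.687, -0.161]
contact_force: [-1.6, 1.1, 1.3]
width: 0.0294
```

Run:
```python
from h import *
s=manip.sense();print(s["width"],s["contact_force"])
go([.417,-.065,.004],152.7)
w=imaging.camera("wrist"); cv2.imwrite("pics/w4.png",w["frame"])
s=imaging.camera("scene"); crop(s,"s4.png",250,170,410,290,5)
```

```text
0.02938059666355978 [-1.62698053  1.05234156  1.29771207]
tcp [ 0.4189 -0.0639  0.0065] yaw 153.2 shift cm [0.13 0.24 0.18] turn [ 0.005  0.009 -0.008] | other [-0.012 -3.132 -0.007]
 shift in final axes [0.12 0.25 0.18] rows >= 1.0
```

View pics/s4.png

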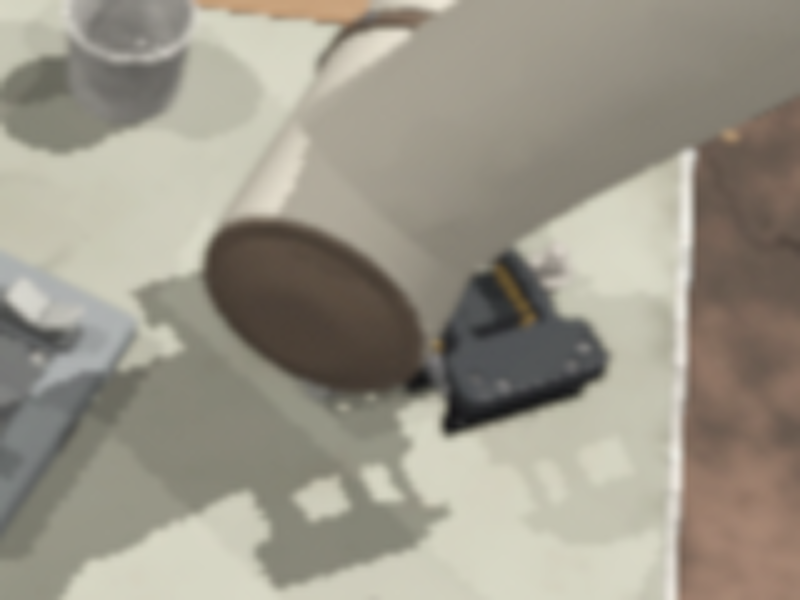

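View pics/w4.png

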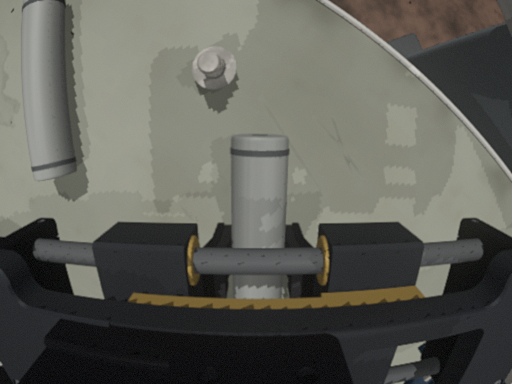

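Run:
```python
from h import *
c=np.load("scene.npy",allow_pickle=True).item(); t=np.load("top.npy",allow_pickle=True).item()
print("spray lid top scene",plane(c,[[211,128]],.195), "base", plane(c,[[217,180]],0.0))
print("spray lid top topcam",plane(t,[[180+290/3.8,110+82/3.8]],.2))
print("oil",plane(c,[[177,163]],.157),plane(c,[[183,200]],0),plane(t,[[180+152/3.8,110+90/3.8]],.157))
print("cup",plane(c,[[276,172]],.061),plane(t,[[285,182]],.061))
print("vise top",plane(t,[[205,278],[215,300]],.1))
print(proj(t,[[.715,.145,.1],[.623,.124,.036]]))
arc([.623,.124,.13],192.7,9)
```

```text
spray lid top scene [[ 0.79549793 -0.00189665  0.195     ]] base [[ 0.79006308 -0.00283492  0.        ]]
spray lid top topcam [[ 0.7889353  -0.00767272  0.2       ]]
oil [[0.790939   0.11984282 0.157     ]] [[0.80145764 0.11673705 0.        ]] [[0.7985164  0.10867343 0.157     ]]
cup [[ 0.65156666 -0.10468763  0.061     ]] [[ 0.65412868 -0.10343746  0.061     ]]
vise top [[0.34146639 0.16601905 0.1       ]
 [0.27243712 0.13504437 0.1       ]]
[[210.58329101 163.43110238]
 [218.67976384 193.88158324]]
tcp [ 0.4189 -0.0639  0.0065] yaw 153.2 turn deg 39.5 n 9 shift [-1.948 -1.359 -2.475] norm 3.43 turn [ 0.0002 -0.0765 -0.001 ]
```

Request:
{"method": "servo_tool", "body": {"twist": [[0,0,0],[0,0,0],[0,0,0]], "xyz": [[0,-1,0],[0,-3,0],[0,-4,0]], "fingers": [-1,-1,-1]}}

```text
time: 4.0
tcp_pos: [0.4146, -0.0645, 0.084]
orientation: [-0.164, -0.687, 0.688, 0.165]
contact_force: [1.0, 0.7, -5.4]
width: 0.0293
```

Run:
```python
from h import *
arc([.624,.124,.12],192.7,9)
```

```text
tcp [ 0.4146 -0.0645  0.084 ] yaw 153.2 turn deg 39.5 n 9 shift [-1.998 -0.403 -2.491] norm 3.22 turn [-0.0001 -0.0767  0.0002]
```

Request:
{"method": "servo_tool", "body": {"twist": [[0,-0.077,0],[0,-0.077,0],[0,-0.077,0],[0,-0.077,0],[0,-0.077,0]], "xyz": [[-2,-0.4,-2.5],[-2,-0.4,-2.5],[-2,-0.4,-2.5],[-2,-0.4,-2.5],[-2,-0.4,-2.5]], "fingers": [-1,-1,-1,-1,-1]}}

```text
time: 4.42
tcp_pos: [0.5509, 0.024, 0.1066]
orientation: [0.03, 0.707, -0.706, -0.026]
contact_force: [0.7, -0.7, -5.2]
width: 0.0295
```

Request:
{"method": "servo_tool", "body": {"twist": [[0,-0.077,0],[0,-0.077,0],[0,-0.077,0],[0,-0.077,0],[0,0,0]], "xyz": [[-2,-0.4,-2.5],[-2,-0.4,-2.5],[-2,-0.4,-2.5],[-2,-0.4,-2.5],[0,0,0]], "fingers": [-1,-1,-1,-1,-1]}}

```text
time: 4.83
tcp_pos: [0.6304, 0.1308, 0.1233]
orientation: [-0.077, 0.703, -0.702, 0.086]
contact_force: [1.5, 0.3, -5.6]
width: 0.0295
```

Run:
```python
from h import *
go([.624,.124,.08],192.7)
w=imaging.camera("wrist"); cv2.imwrite("pics/w5.png",w["frame"]); np.save("w5.npy",w,allow_pickle=True)
go([.624,.124,.08],192.7)
```

```text
tcp [0.6304 0.1308 0.1233] yaw -166.7 shift cm [0.84 4.32 0.52] turn [-0.     0.01  -0.013] | other [-0.02  -3.131  0.   ]
 shift in final axes [0.78 4.33 0.52] rows >= 2.0
tcp [0.6278 0.1284 0.1225] yaw -166.9 shift cm [0.5  4.25 0.34] turn [-0.001  0.007 -0.008] | other [-1.200e-02 -3.135e+00  1.000e-03]
 shift in final axes [0.46 4.25 0.35] rows >= 2.0
```

View pics/w5.png

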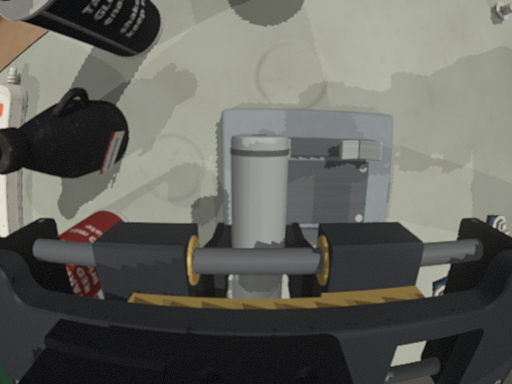

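Run:
```python
from h import *
w=np.load("w5.npy",allow_pickle=True).item()
crop(w,"w5c.png",200,90,420,255,3.6)
p=plane(w,[[223,111],[392,114]],.024,True); print(p.round(4),np.linalg.norm(p[0]-p[1]),np.degrees(np.arctan2(*(p[0]-p[1])[[1,0]])))
q=plane(w,[[362,150]],.044,True); print("near -y rest",q.round(4))
```

```text
[[0.6782 0.0631 0.024 ]
 [0.5289 0.0255 0.024 ]] 0.15395513102180233 14.14384840384194
near -y rest [[0.5562 0.0659 0.044 ]]
```

View pics/w5c.png

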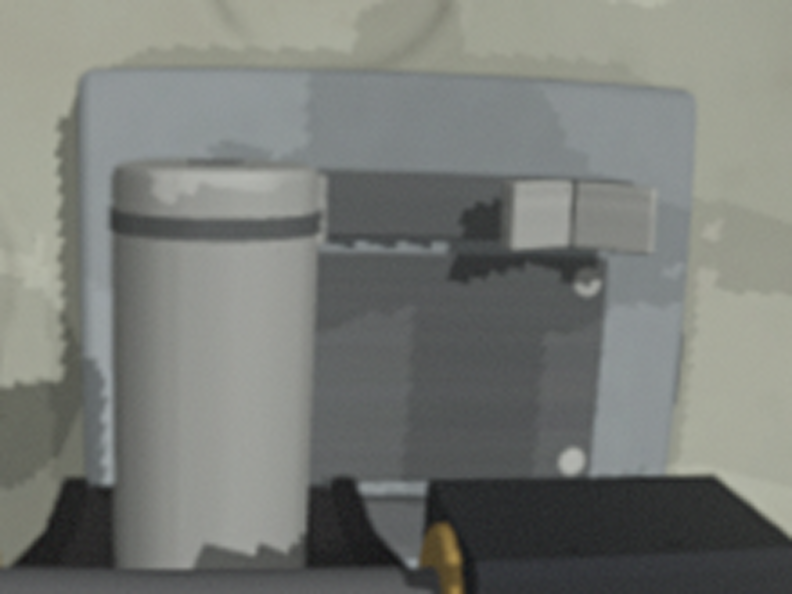

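Run:
```python
from h import *
w=np.load("w5.npy",allow_pickle=True).item()
w1=np.load("w1.npy",allow_pickle=True).item()
V=plane(w,[[359.2,150.3]],.038,True); L=plane(w,[[341.1,150.3],[382.5,150.3]],.048,True)
print("near -y",V.round(4),L.mean(0).round(4),np.linalg.norm(L[0]-L[1]))
# from w1: rest V lines (crop px /3.3+90)
f=lambda u:np.array(u)/3.3+90
V1=plane(w1,f([[130,250],[315,190],[215,445],[385,400]]),.038,True)
# crop: far -y ~ (125,247) ridge; near -y (317,190); far +y(208,450) near +y (388,405)
print(V1.round(4)); print([np.linalg.norm(V1[i]-V1[j]).round(4) for i,j in((0,1),(2,3),(0,2),(1,3))],"ctr",V1.mean(0).round(4))
for a,b in((0,1),(2,3)): d=V1[a]-V1[b]; print(np.degrees(np.arctan2(d[1],d[0])))
for a,b in((2,0),(3,1)): d=V1[a]-V1[b]; print(np.degrees(np.arctan2(d[1],d[0]))-90)
for yaw in(12.7,13.5):
  r=R.from_euler("z",yaw,degrees=True); print(yaw,"ctr from near -y", (V-r.apply([[-.04,-.042,0]])).round(4),"far rest", r.apply([.04,0,0]))
```

```text
near -y [[0.5565 0.0669 0.038 ]] [0.5574 0.066  0.048 ] 0.037003138700007134
[[0.6319 0.0823 0.038 ]
 [0.556  0.0655 0.038 ]
 [0.6072 0.1612 0.038 ]
 [0.5368 0.1452 0.038 ]]
[np.float64(0.0777), np.float64(0.0721), np.float64(0.0827), np.float64(0.082)] ctr [0.583  0.1135 0.038 ]
12.468409958557709
12.778082175357817
17.362891113756547
13.50890087453557
12.7 ctr from near -y [[0.5863 0.1167 0.038 ]] far rest [0.03902138 0.00879385 0.        ]
13.5 ctr from near -y [[0.5856 0.1171 0.038 ]] far rest [0.0388948  0.00933781 0.        ]
```

Request:
{"method": "servo_tool", "body": {"twist": [[0,0.007,-0.008],[0,0,0],[0,0,0]], "xyz": [[0.3,2.5,0.2],[0.1,2.5,0.1],[0,1.0,0]], "fingers": [-1,-1,-1]}}

```text
time: 5.13
tcp_pos: [0.6196, 0.1201, 0.0591]
orientation: [0.08, -0.702, 0.704, -0.073]
contact_force: [-0.9, -1.3, -7.5]
width: 0.0297
```

Request:
{"method": "servo_tool", "body": {"twist": [[0,0,0],[0,0,0]], "xyz": [[0,0,0],[0,0,0]], "fingers": [-1,-1]}}

```text
time: 5.3
tcp_pos: [0.6237, 0.1213, 0.0638]
orientation: [0.077, -0.702, 0.704, -0.077]
contact_force: [1.1, -0.0, -5.8]
width: 0.0291
```

Run:
```python
from h import *
print(manip.sense()["contact_force"])
go([.624,.1244,.0465],192.9)
```

```text
[ 1.12491503 -0.01114444 -5.75486644]
tcp [0.6237 0.1213 0.0638] yaw -167.5 shift cm [-0.1   1.73 -0.3 ] turn [-0.002 -0.006  0.001] | other [-2.000e-03  3.135e+00 -3.000e-03]
 shift in final axes [-0.1   1.73 -0.3 ] rows >= 1.0
```

Oscillation settles in a couple of rows. Lower further.

Request:
{"method": "servo_tool", "body": {"twist": [[0,-0.006,0],[0,0,0],[0,0,0],[0,0,0]], "xyz": [[-0.1,0.5,-0.3],[0,0.5,0],[0,0.3,0],[0,0.0,0]], "fingers": [-1,-1,-1,-1]}}

```text
time: 5.63
tcp_pos: [0.6242, 0.1251, 0.0513]
orientation: [0.079, -0.702, 0.703, -0.08]
contact_force: [0.4, -0.4, -5.9]
width: 0.0295
```

Request:
{"method": "servo_tool", "body": {"twist": [[0,0,0],[0,0,0],[0,0,0]], "xyz": [[0,0.2,0],[0,0.1,0],[0,0,0]], "fingers": [-1,-1,-1]}}

```text
time: 5.88
tcp_pos: [0.6245, 0.1251, 0.0486]
orientation: [0.079, -0.702, 0.703, -0.08]
contact_force: [-0.1, -0.8, -5.9]
width: 0.0292
```

Run:
```python
from h import *
print(manip.sense()["contact_force"])
go([.624,.1244,.0465],192.9)
w=imaging.camera("wrist"); cv2.imwrite("pics/w6.png",w["frame"]); crop(w,"w6c.png",200,90,420,255,3.6)
```

```text
[-0.13772115 -0.77537754 -5.89376915]
tcp [0.6245 0.1251 0.0486] yaw -167.1 shift cm [0.07 0.21 0.06] turn [-0.001 -0.    -0.001] | other [ 2.000e-03  3.141e+00 -2.000e-03]
 shift in final axes [0.07 0.21 0.06] rows >= 1.0
```

View pics/w6c.png

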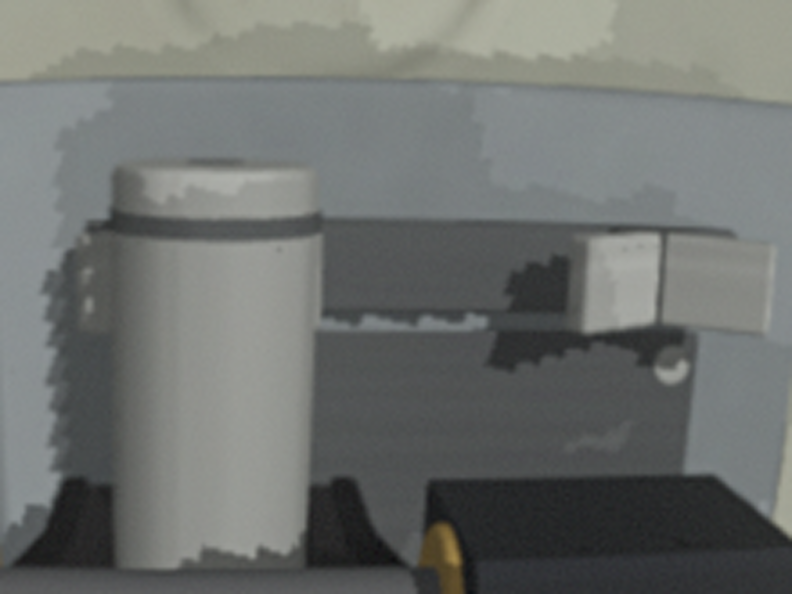

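Run:
```python
from h import *
w=imaging.camera("wrist")
f=lambda u:np.array(u)/3.6+[200,90]
L=plane(w,f([[78,285],[570,285],[772,290],[100,285]]),.048,True); V=plane(w,f([[662,283]]),.038,True)
p=plane(w,f([[112,228],[322,228]]),.055,True)
r=R.from_euler("z",12.9,degrees=True).inv()
o=np.array([.585,.1155,0])
for n,q in(("lips",L),("V",V),("pin",p)): print(n,(r.apply(q-o)*1000).round(1).tolist())
```

```text
lips [[60.2, -41.3, 48.0], [-17.5, -41.9, 48.0], [-55.1, -42.0, 48.0], [56.8, -41.3, 48.0]]
V [[-38.3, -41.0, 38.0]]
pin [[54.1, -50.9, 55.0], [23.5, -50.9, 55.0]]
```

Request:
{"method": "servo_tool", "body": {"twist": [[0,0,0],[0,0,0],[0,0,0]], "xyz": [[-0.35,0,0],[0,0,0],[0,0.1,0]], "fingers": [-1,-1,-1]}}

```text
time: 6.23
tcp_pos: [0.6287, 0.1261, 0.0481]
orientation: [0.078, -0.702, 0.703, -0.08]
contact_force: [-0.6, -0.7, -1.9]
width: 0.029
```

Request:
{"method": "servo_tool", "body": {"twist": [[0,0,0],[0,0,0],[0,0,0]], "xyz": [[0,0.1,0],[0,0,0],[0,0,0]], "fingers": [-1,-1,-1]}}

```text
time: 6.48
tcp_pos: [0.6287, 0.1261, 0.048]
orientation: [0.078, -0.702, 0.703, -0.081]
contact_force: [-1.2, -0.6, 4.3]
width: 0.0294
```

Run:
```python
from h import *
print(manip.sense()["contact_force"])
go([.6264,.125,.0465],192.9)
w=imaging.camera("wrist"); crop(w,"w7c.png",200,90,420,255,3.6)
```

```text
[-1.23593837 -0.57005909  4.31983482]
tcp [0.6287 0.1261 0.048 ] yaw -167.1 shift cm [0.25 0.15 0.05] turn [-0.001  0.    -0.003] | other [-5.000e-03 -3.141e+00  2.000e-03]
 shift in final axes [0.25 0.15 0.05] rows >= 1.0
```

View pics/w7c.png

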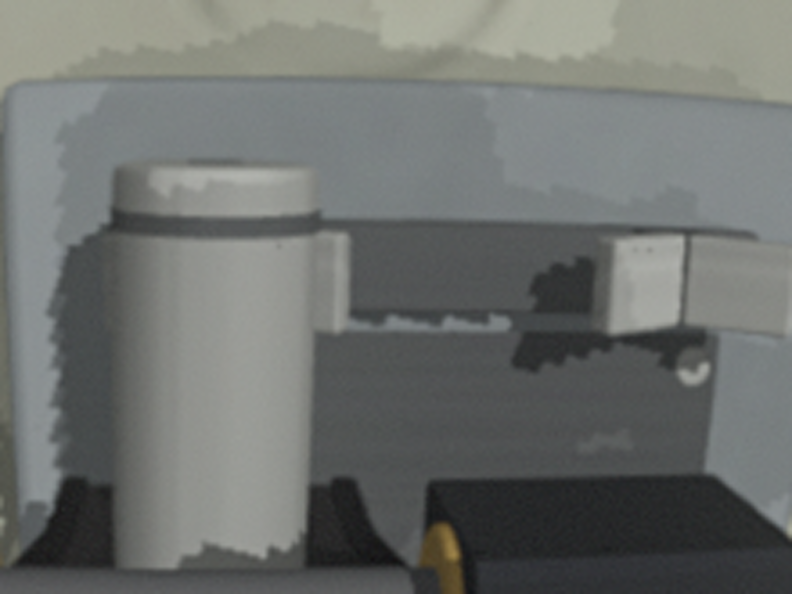

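Request:
{"method": "servo_tool", "body": {"twist": [[0,0,0],[0,0,0],[0,0,0]], "xyz": [[0.2,0,0],[0,0,0],[0,0,0]], "fingers": [-1,-1,-1]}}

```text
time: 6.78
tcp_pos: [0.6263, 0.1257, 0.0469]
orientation: [0.079, -0.702, 0.703, -0.08]
contact_force: [-0.8, 0.6, 2.0]
width: 0.0293
```

Run:
```python
from h import *
print(manip.sense()["contact_force"])
go([.6264,.125,.0465],192.9)
w=imaging.camera("wrist"); crop(w,"w8c.png",200,90,420,255,3.6)
```

```text
[-0.81970945  0.6001626   1.96047006]
tcp [0.6263 0.1257 0.0469] yaw -167.1 shift cm [0.01 0.04 0.07] turn [-0.001  0.    -0.002] | other [-4.000e-03 -3.141e+00  2.000e-03]
 shift in final axes [0.01 0.04 0.07] rows >= 1.0
```

View pics/w8c.png

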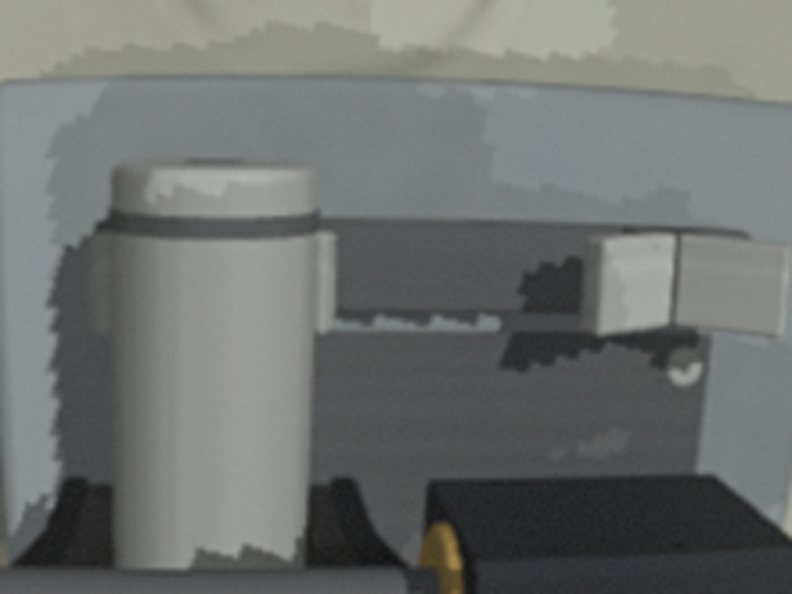

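Request:
{"method": "servo_tool", "body": {"twist": [[0,0,0],[0,0,0],[0,0,0],[0,0,0],[0,0,0]], "xyz": [[0,0,0],[0,0,0],[0,0,0],[0,0,0],[0,0,0]], "fingers": [0.2,0.2,0.2,0.2,0.2]}}

```text
time: 7.25
tcp_pos: [0.6261, 0.1254, 0.0464]
orientation: [0.079, -0.702, 0.703, -0.08]
contact_force: [-0.7, 0.1, -0.6]
width: 0.0502
```

Request:
{"method": "servo_tool", "body": {"twist": [[0,0,0],[0,0,0],[0,0,0],[0,0,0]], "xyz": [[0,-1,0],[0,-3,0],[0,-4,0],[0,-2,0]], "fingers": [0.2,0.2,1,1]}}

```text
time: 7.58
tcp_pos: [0.628, 0.1259, 0.152]
orientation: [0.077, -0.702, 0.703, -0.083]
contact_force: [1.4, 0.6, 0.8]
width: 0.0594
```

Run:
```python
from h import *
print(manip.sense()["contact_force"])
arc([.490,-.217,.13],156.2,10)
w=imaging.camera("wrist"); cv2.imwrite("pics/w9.png",w["frame"])
s=imaging.camera("scene"); cv2.imwrite("pics/s9.png",s["frame"])
```

```text
[1.40926033 0.64209142 0.77206365]
tcp [0.628  0.1259 0.152 ] yaw -167.0 turn deg -36.8 n 10 shift [1.184 0.216 3.569] norm 3.77 turn [ 0.0001  0.0641 -0.0008]
```

View pics/w9.png

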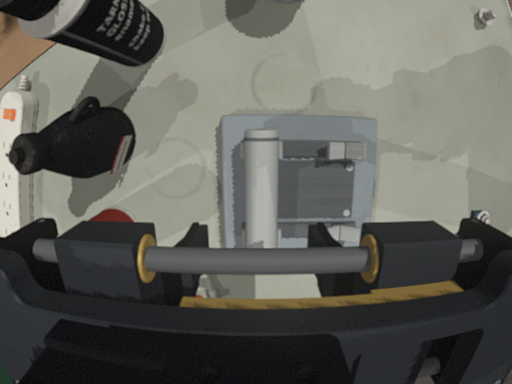

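Request:
{"method": "servo_tool", "body": {"twist": [[0,0.064,0],[0,0.064,0],[0,0.064,0],[0,0.064,0],[0,0.064,0]], "xyz": [[1.2,0,3.6],[1.2,0,3.6],[1.2,0,3.6],[1.2,0,3.6],[1.2,0,3.6]], "fingers": [1,1,1,1,1]}}

```text
time: 8.1
tcp_pos: [0.583, -0.0602, 0.1465]
orientation: [-0.035, -0.706, 0.707, 0.034]
contact_force: [0.3, -0.2, 0.3]
width: 0.0864
```

Request:
{"method": "servo_tool", "body": {"twist": [[0,0.064,0],[0,0.064,0],[0,0.064,0],[0,0.064,0],[0,0.064,0]], "xyz": [[1.2,0.4,3.6],[1.2,0.4,3.6],[1.2,0.4,3.6],[1.2,0.4,3.6],[1.2,0.4,3.4]], "fingers": [1,1,1,1,1]}}

```text
time: 8.52
tcp_pos: [0.4852, -0.22, 0.1265]
orientation: [-0.147, -0.691, 0.692, 0.146]
contact_force: [-0.3, -1.1, -0.1]
width: 0.087
```

Request:
{"method": "servo_tool", "body": {"twist": [[0,0,0],[0,0,0]], "xyz": [[0,0,0],[0,0,0]], "fingers": [1,1]}}

```text
time: 8.68
tcp_pos: [0.485, -0.2197, 0.1265]
orientation: [-0.147, -0.692, 0.692, 0.147]
contact_force: [0.1, -0.4, 0.4]
width: 0.0867
```

Run:
```python
from h import *
go([.490,-.217,.006],156.2)
w=imaging.camera("wrist"); cv2.imwrite("pics/w10.png",w["frame"]); np.save("w10.npy",w,allow_pickle=True)
pins(w,[(180,0,340,240)],True)
```

```text
tcp [ 0.485  -0.2197  0.1265] yaw 156.0 shift cm [-0.34 12.05 -0.46] turn [-0.    -0.003 -0.001] | other [ 1.000e-03  3.139e+00 -1.000e-03]
 shift in final axes [-0.35 12.05 -0.45] rows >= 3.0
 2855 ctr [ 0.4883 -0.2195] size [88.8 31.4] axis 68.7
```

View pics/w10.png

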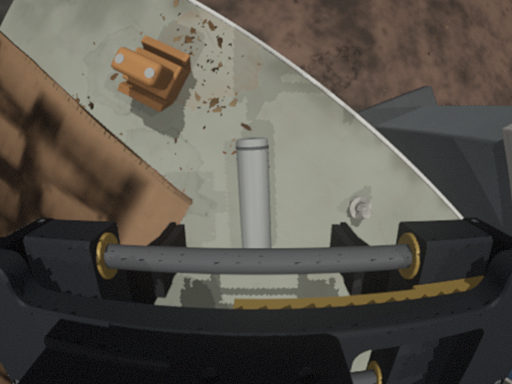

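Run:
```python
from h import *
w=np.load("w10.npy",allow_pickle=True).item()
p,r=pose()
print("bolt rel tool cm",(r.inv().apply(plane(w,[[357,208]],.015,True)-p)*100).round(1))
b=plane(w,[[121,56],[149,73]],.07,True); print("screws",b.round(4),np.linalg.norm(b[0]-b[1]),np.degrees(np.arctan2(*(b[1]-b[0])[[1,0]])))
t=np.load("top.npy",allow_pickle=True).item(); c=np.load("scene.npy",allow_pickle=True).item()
for cam,u in((t,np.array([[503,222],[402,307]])/15+[335,200]),(c,np.array([[672,42],[675,105]])/10+[300,140])):
    b=plane(cam,u,.07); print("screws",b.round(4),np.linalg.norm(b[0]-b[1]).round(4),np.degrees(np.arctan2(*(b[1]-b[0])[[1,0]])),b.mean(0).round(4))
crop(w,"w10c.png",80,10,230,130,5)
```

```text
bolt rel tool cm [[10.1 11.2 -1.4]]
screws [[ 0.531  -0.3765  0.07  ]
 [ 0.5155 -0.3515  0.07  ]] 0.02942928845528001 121.69505687917662
screws [[ 0.5337 -0.3785  0.07  ]
 [ 0.5152 -0.3546  0.07  ]] 0.0302 127.64438658208033 [ 0.5245 -0.3665  0.07  ]
screws [[ 0.5301 -0.3751  0.07  ]
 [ 0.5141 -0.3526  0.07  ]] 0.0276 125.40472454421946 [ 0.5221 -0.3638  0.07  ]
```

View pics/w10c.png

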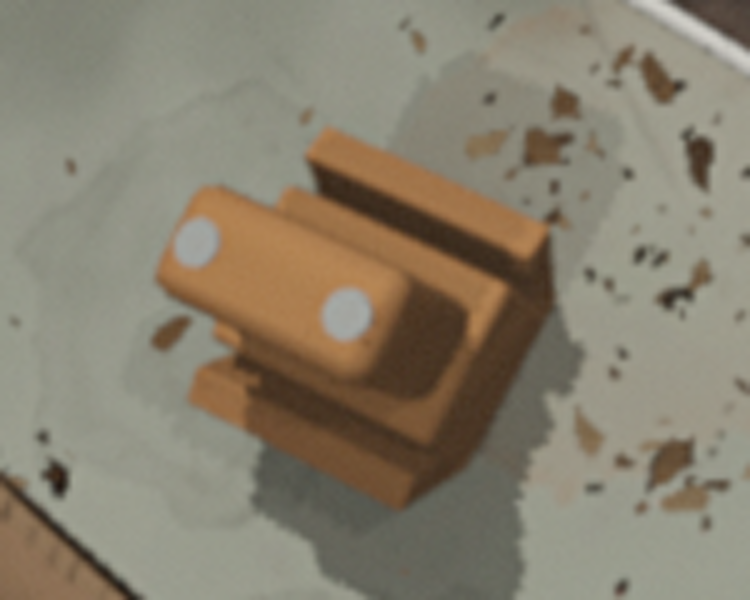

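Request:
{"method": "servo_tool", "body": {"twist": [[0,-0.02,0],[0,0,0],[0,0,0],[0,0,0]], "xyz": [[-0.3,4.0,-0.4],[0,4.0,0],[0,3.0,0],[0,0.9,0]], "fingers": [1,1,1,1]}}

```text
time: 9.07
tcp_pos: [0.4924, -0.2154, 0.0128]
orientation: [-0.136, -0.693, 0.695, 0.136]
contact_force: [-36.3, 22.0, 106.4]
width: 0.0863
```

Request:
{"method": "servo_tool", "body": {"twist": [[0,0,0],[0,0,0]], "xyz": [[0,0,0],[0,0,0]], "fingers": [1,1]}}

```text
time: 9.23
tcp_pos: [0.4921, -0.215, 0.0134]
orientation: [-0.138, -0.693, 0.694, 0.136]
contact_force: [-15.2, 7.5, 38.3]
width: 0.0869
```

Run:
```python
from h import *
go([.489,-.218,.006],157.4)
w=imaging.camera("wrist"); cv2.imwrite("pics/w11.png",w["frame"]);
```

```text
tcp [ 0.4921 -0.215   0.0134] yaw 157.6 shift cm [0.18 0.74 0.39] turn [-0.001  0.004 -0.004] | other [-6.000e-03 -3.137e+00  2.000e-03]
 shift in final axes [0.17 0.74 0.39] rows >= 1.0
```

View pics/w11.png

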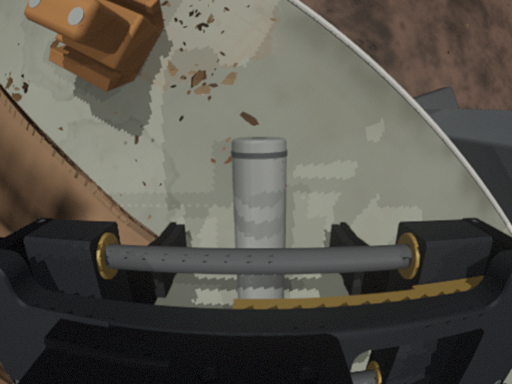

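Request:
{"method": "servo_tool", "body": {"twist": [[0,0,0],[0,0,0],[0,0,0],[0,0,0]], "xyz": [[0,-1.5,0],[0,-1.5,0],[0,-1,0],[0,0,0]], "fingers": [0.1,0.1,0.1,0.1]}}

```text
time: 9.62
tcp_pos: [0.4937, -0.2155, 0.0501]
orientation: [-0.14, -0.693, 0.694, 0.135]
contact_force: [0.3, 0.7, 0.1]
width: 0.0679
```

Run:
```python
from h import *
print(manip.sense()["contact_force"],manip.sense()["width"])
p,r=pose()
w=np.load("w10.npy",allow_pickle=True).item()
for z in(0,.012): print("board corner w10",plane(w,[[190,204],[110,112]],z,True).round(4))
w2=np.load("w2.npy",allow_pickle=True).item()
for z in(0,.012): print("board w2",plane(w2,[[113,71],[36,1]],z,True).round(4), plane(w2,[[85,140]],z,True).round(4))
c=np.load("scene.npy",allow_pickle=True).item();
for z in(0,.012): print("board scene",plane(c,[[334,176]],z).round(4))
go([.489,-.218,.006],157.4)
w=imaging.camera("wrist"); pins(w,[(200,0,330,240)],True)
```

```text
[0.26598013 0.67661409 0.07886032] 0.06789434615249113
board corner w10 [[ 0.554  -0.2342  0.    ]
 [ 0.5908 -0.3586  0.    ]]
board corner w10 [[ 0.5499 -0.2362  0.012 ]
 [ 0.5852 -0.3555  0.012 ]]
board w2 [[ 0.5558 -0.248   0.    ]
 [ 0.6447 -0.4435  0.    ]] [[ 0.6367 -0.1822  0.    ]]
board w2 [[ 0.551  -0.2434  0.012 ]
 [ 0.6371 -0.4326  0.012 ]] [[ 0.6293 -0.1797  0.012 ]]
board scene [[ 0.5534 -0.2615  0.    ]]
board scene [[ 0.548  -0.2509  0.012 ]]
tcp [ 0.4937 -0.2155  0.0501] yaw 157.5 shift cm [0.37 4.4  0.42] turn [ 0.001  0.002 -0.007] | other [-1.10e-02 -3.14e+00 -1.00e-03]
 shift in final axes [0.34 4.41 0.41] rows >= 2.0
 3721 ctr [ 0.4838 -0.2313] size [62.4 29.4] axis 67.6
```

Request:
{"method": "servo_tool", "body": {"twist": [[0,0,0],[0,0,0],[0,0,0]], "xyz": [[0.2,0,0.3],[0,0,0],[0,0,0]], "fingers": [0.1,0.1,0.1]}}

```text
time: 9.92
tcp_pos: [0.4873, -0.2179, 0.0466]
orientation: [-0.139, -0.693, 0.694, 0.139]
contact_force: [-0.1, 0.7, 1.6]
width: 0.0501
```

Request:
{"method": "servo_tool", "body": {"twist": [[0,0,0],[0,0,0],[0,0,0],[0,0,0],[0,0,0]], "xyz": [[0,1,0],[0,1,0],[0,1,0],[0,0.8,0],[0,0.5,0]], "fingers": [0.1,0.1,0.1,0.1,0.1]}}

```text
time: 10.33
tcp_pos: [0.4871, -0.2179, 0.0027]
orientation: [-0.138, -0.693, 0.694, 0.139]
contact_force: [-0.7, 0.1, 0.0]
width: 0.0479
```

Request:
{"method": "servo_tool", "body": {"twist": [[0,0,0],[0,0,0],[0,0,0],[0,0,0],[0,0,0]], "xyz": [[0,-0.35,0],[0,0,0],[0,0,0],[0,0,0],[0,0,0]], "fingers": [-1,-1,-1,-1,-1]}}

```text
time: 10.75
tcp_pos: [0.4891, -0.2182, 0.0089]
orientation: [-0.14, -0.693, 0.694, 0.137]
contact_force: [1.0, -0.2, 0.7]
width: 0.0294
```

Request:
{"method": "servo_tool", "body": {"twist": [[0,0,0],[0,0,0],[0,0,0],[0,0,0]], "xyz": [[0,0,0],[0,0,0],[0,0,0],[0,0,0]], "fingers": [-1,-1,-1,-1]}}

```text
time: 11.08
tcp_pos: [0.4891, -0.2182, 0.0089]
orientation: [-0.14, -0.693, 0.694, 0.137]
contact_force: [1.1, -1.4, 3.6]
width: 0.0291
```

Run:
```python
from h import *
print(manip.sense()["contact_force"],manip.sense()["width"])
go([.489,-.218,.006],157.4)
```

```text
[ 1.08865399 -1.35070433  3.58052474] 0.029084374365562767
tcp [ 0.4891 -0.2182  0.0089] yaw 157.4 shift cm [ 0.02  0.29 -0.02] turn [ 0.    -0.    -0.004] | other [0.006 3.141 0.   ]
 shift in final axes [ 0.01  0.29 -0.02] rows >= 1.0
```

Request:
{"method": "servo_tool", "body": {"twist": [[0,0,0],[0,0,0],[0,0,0],[0,0,0]], "xyz": [[0,-1,0],[0,-3.5,0],[0,-4,0],[0,-2,0]], "fingers": [-1,-1,-1,-1]}}

```text
time: 11.42
tcp_pos: [0.4879, -0.218, 0.1161]
orientation: [-0.14, -0.693, 0.694, 0.138]
contact_force: [2.3, -1.6, -5.0]
width: 0.0293
```

Run:
```python
from h import *
print(manip.sense()["contact_force"],manip.sense()["width"])
arc([.5483,.1078,.12],192.9,9)
```

```text
[ 2.30161164 -1.58612659 -4.99110618] 0.029260124056795612
tcp [ 0.4879 -0.218   0.1161] yaw 157.4 turn deg 35.5 n 9 shift [-0.24  -0.044 -3.733] norm 3.74 turn [-0.0001 -0.0689 -0.0003]
```

Request:
{"method": "servo_tool", "body": {"twist": [[0,-0.069,0],[0,-0.069,0],[0,-0.069,0],[0,-0.069,0],[0,-0.069,0]], "xyz": [[-0.24,-0.1,-3.7],[-0.24,-0.1,-3.7],[-0.24,0,-3.7],[-0.24,0,-3.7],[-0.24,0,-3.7]], "fingers": [-1,-1,-1,-1,-1]}}

```text
time: 11.83
tcp_pos: [0.5444, -0.0415, 0.1138]
orientation: [-0.016, -0.707, 0.707, 0.018]
contact_force: [0.7, -0.7, -5.1]
width: 0.0292
```

Request:
{"method": "servo_tool", "body": {"twist": [[0,-0.069,0],[0,-0.069,0],[0,-0.069,0],[0,-0.069,0],[0,0,0]], "xyz": [[-0.24,0,-3.7],[-0.24,0,-3.7],[-0.24,0,-3.7],[-0.24,0,-3.7],[0,0,0]], "fingers": [-1,-1,-1,-1,-1]}}

```text
time: 12.25
tcp_pos: [0.5462, 0.1101, 0.1137]
orientation: [-0.083, 0.702, -0.702, 0.082]
contact_force: [0.8, -0.2, -5.9]
width: 0.0289
```

Request:
{"method": "servo_tool", "body": {"twist": [[0,0,0],[0,0,0]], "xyz": [[0,0,0],[0,0,0]], "fingers": [-1,-1]}}

```text
time: 12.42
tcp_pos: [0.546, 0.1044, 0.1137]
orientation: [0.081, -0.702, 0.703, -0.078]
contact_force: [-1.1, -0.2, -6.4]
width: 0.0292
```

Run:
```python
from h import *
go([.5483,.1078,.06],192.9)
w=imaging.camera("wrist"); cv2.imwrite("pics/w12.png",w["frame"]); crop(w,"w12c.png",150,90,370,255,3.6)
```

```text
tcp [0.546  0.1044 0.1137] yaw -167.1 shift cm [-0.32  5.37 -0.29] turn [-0.002  0.001  0.003] | other [ 5.000e-03 -3.141e+00  3.000e-03]
 shift in final axes [-0.3   5.37 -0.28] rows >= 2.0
```

View pics/w12c.png

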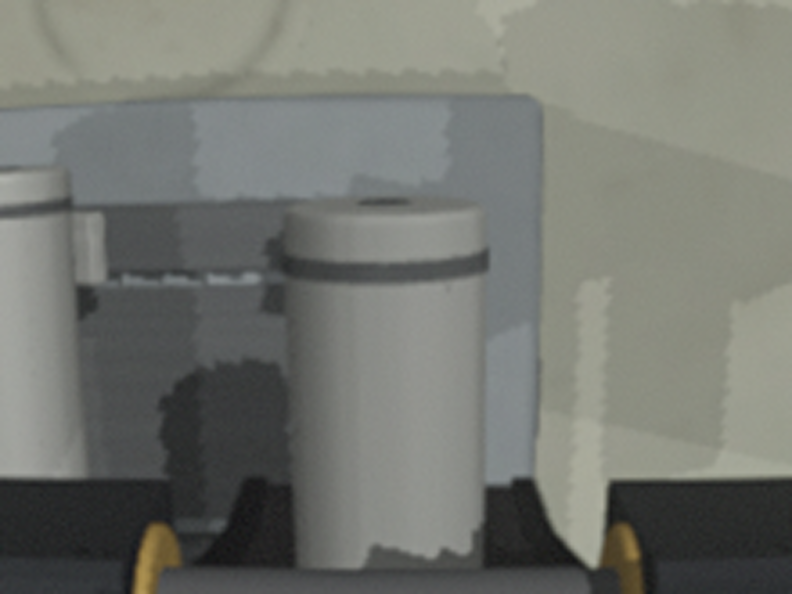

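Request:
{"method": "servo_tool", "body": {"twist": [[0,0,0],[0,0,0],[0,0,0],[0,0,0]], "xyz": [[-0.3,2.5,0.2],[0,2.0,0],[0,0.7,0],[0,0,0]], "fingers": [-1,-1,-1,-1]}}

```text
time: 12.8
tcp_pos: [0.5493, 0.1014, 0.0606]
orientation: [0.081, -0.702, 0.704, -0.077]
contact_force: [-0.3, -0.5, -5.3]
width: 0.0291
```

Request:
{"method": "servo_tool", "body": {"twist": [[0,0,0],[0,0,0]], "xyz": [[0,0,0],[0,0,0]], "fingers": [-1,-1]}}

```text
time: 12.97
tcp_pos: [0.5525, 0.1034, 0.0642]
orientation: [0.078, -0.702, 0.703, -0.081]
contact_force: [1.0, -0.3, -6.2]
width: 0.0291
```

Run:
```python
from h import *
print(manip.sense()["contact_force"])
go([.5483,.1078,.049],192.9)
w=imaging.camera("wrist"); cv2.imwrite("pics/w13.png",w["frame"]); crop(w,"w13c.png",150,90,370,255,3.6)
```

```text
[ 1.01976809 -0.28538907 -6.17387828]
tcp [0.5525 0.1034 0.0642] yaw -167.1 shift cm [ 0.31  1.52 -0.52] turn [-0.001  0.    -0.004] | other [-6.000e-03 -3.141e+00  2.000e-03]
 shift in final axes [ 0.31  1.52 -0.52] rows >= 1.0
```

View pics/w13c.png

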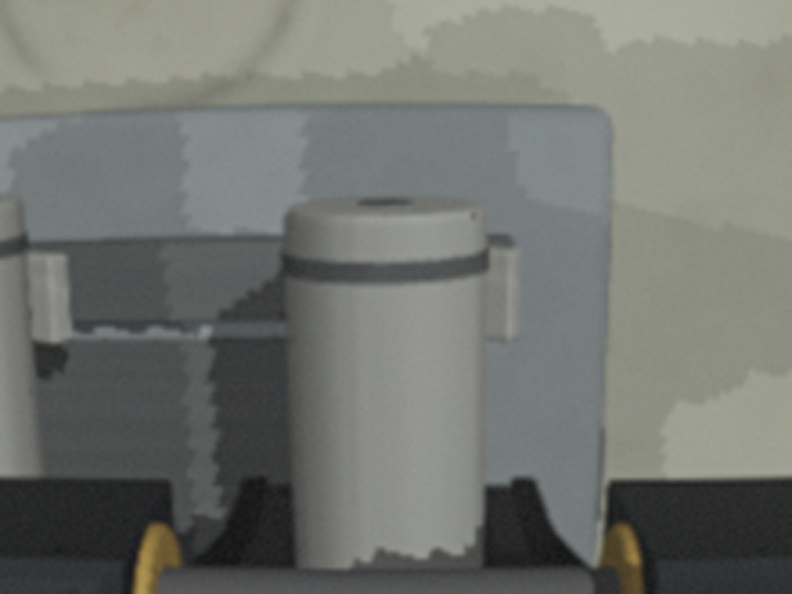

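Request:
{"method": "servo_tool", "body": {"twist": [[0,0,0],[0,0,0],[0,0,0],[0,0,0],[0,0,0]], "xyz": [[0.3,0.5,0],[0,0.4,0],[0,0.2,0],[0,0,0],[0,0,0]], "fingers": [-1,-1,-1,-1,-1]}}

```text
time: 13.43
tcp_pos: [0.5485, 0.103, 0.0519]
orientation: [0.079, -0.702, 0.703, -0.08]
contact_force: [1.5, -0.8, -4.8]
width: 0.0291
```

Run:
```python
from h import *
print(manip.sense()["contact_force"])
go([.5483,.1078,.049],192.9)
w=imaging.camera("wrist"); crop(w,"w14c.png",150,90,370,255,3.6)
```

```text
[ 1.47829948 -0.84039832 -4.80602258]
tcp [0.5485 0.103  0.0519] yaw -167.0 shift cm [-0.09  0.29 -0.48] turn [-0.001  0.001 -0.001] | other [-2.00e-03 -3.14e+00  2.00e-03]
 shift in final axes [-0.09  0.29 -0.48] rows >= 1.0
```

View pics/w14c.png

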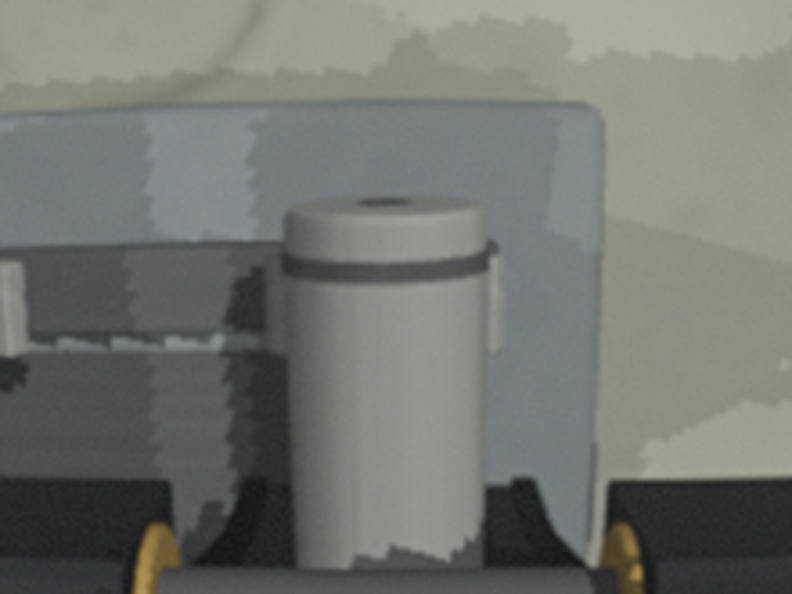

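Request:
{"method": "servo_tool", "body": {"twist": [[0,0,0],[0,0,0],[0,0,0],[0,0,0],[0,0,0]], "xyz": [[0,0.15,0],[0,0.1,0],[0,0.05,0],[0,0,0],[0,0,0]], "fingers": [-1,-1,-1,-1,-1]}}

```text
time: 13.9
tcp_pos: [0.5488, 0.103, 0.0492]
orientation: [0.079, -0.702, 0.703, -0.081]
contact_force: [-0.4, 0.3, -4.9]
width: 0.0292
```

Request:
{"method": "servo_tool", "body": {"twist": [[0,0,0],[0,0,0],[0,0,0],[0,0,0]], "xyz": [[0,0.15,0],[0,0.05,0],[0,0,0],[0,0,0]], "fingers": [-1,-1,-1,-1]}}

```text
time: 14.23
tcp_pos: [0.549, 0.1031, 0.0489]
orientation: [0.079, -0.702, 0.703, -0.081]
contact_force: [-3.2, 0.4, 5.6]
width: 0.0293
```

Request:
{"method": "servo_tool", "body": {"twist": [[0,0,0],[0,0,0],[0,0,0],[0,0,0],[0,0,0]], "xyz": [[0,0,0],[0,0,0],[0,0,0],[0,0,0],[0,0,0]], "fingers": [0.2,0.2,0.2,0.2,0.2]}}

```text
time: 14.65
tcp_pos: [0.5488, 0.103, 0.0471]
orientation: [0.079, -0.702, 0.703, -0.08]
contact_force: [-0.8, 0.2, -0.2]
width: 0.05
```

Request:
{"method": "servo_tool", "body": {"twist": [[0,0,0],[0,0,0],[0,0,0],[0,0,0]], "xyz": [[0,-1,0],[0,-3,0],[0,-4,0],[0,-2,0]], "fingers": [0.2,0.2,0.2,0.2]}}

```text
time: 14.98
tcp_pos: [0.5504, 0.1035, 0.1519]
orientation: [0.077, -0.702, 0.703, -0.083]
contact_force: [1.2, 0.1, 0.7]
width: 0.0522
```

Request:
{"method": "servo_tool", "body": {"twist": [[0,0,0],[0,0,0]], "xyz": [[0,0,0],[0,0,0]], "fingers": [0.2,0.2]}}

```text
time: 15.15
tcp_pos: [0.5491, 0.1034, 0.1491]
orientation: [-0.078, 0.703, -0.702, 0.082]
contact_force: [-0.3, -0.2, -0.4]
width: 0.0521
```

Run:
```python
from h import *
w=imaging.camera("wrist"); cv2.imwrite("pics/w15.png",w["frame"]); np.save("w15.npy",w,allow_pickle=True)
t=imaging.camera("top"); crop(t,"t15.png",180,160,280,250,7)
arc([.523,-.364,.15],214,12); arc([.523,-.364,.15],34,12)
print(manip.sense()["joint_pos"])
```

```text
tcp [0.5476 0.1028 0.1465] yaw -167.1 turn deg 21.1 n 12 shift [ 1.693 -0.027  3.532] norm 3.92 turn [-0.0001 -0.0306  0.    ]
tcp [0.5476 0.1028 0.1465] yaw -167.1 turn deg -158.9 n 12 shift [-4.593 -0.027  2.995] norm 5.48 turn [-0.000e+00  2.311e-01 -1.000e-04]
[ 0.47701654  0.33809918 -0.26941218  0.00129782 -0.96374998 -0.25214519]
```

View pics/w15.png

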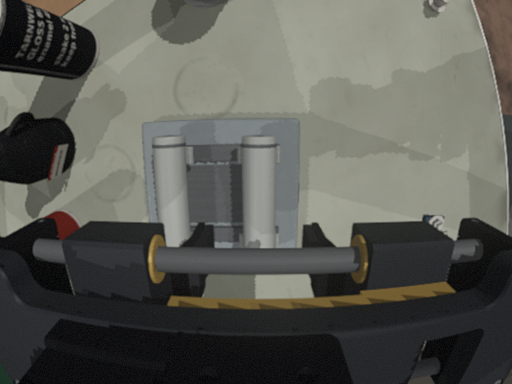

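Request:
{"method": "servo_tool", "body": {"twist": [[0,-0.031,0],[0,-0.031,0],[0,-0.031,0],[0,-0.031,0],[0,-0.031,0]], "xyz": [[1.7,0,3.5],[1.7,0,3.5],[1.7,0,3.5],[1.7,0,3.5],[1.7,0,3.5]], "fingers": [1,1,1,1,1]}}

```text
time: 15.67
tcp_pos: [0.5148, -0.0903, 0.1457]
orientation: [0.135, -0.694, 0.694, -0.134]
contact_force: [0.7, -0.2, 0.1]
width: 0.0776
```

Request:
{"method": "servo_tool", "body": {"twist": [[0,-0.031,0],[0,-0.031,0],[0,-0.031,0],[0,-0.031,0],[0,-0.031,0]], "xyz": [[1.7,0,3.5],[1.7,0,3.5],[1.7,0,3.5],[1.7,0,3.5],[1.7,0,3.5]], "fingers": [1,1,1,1,1]}}

```text
time: 16.08
tcp_pos: [0.5134, -0.2847, 0.1457]
orientation: [-0.188, 0.682, -0.681, 0.187]
contact_force: [0.1, 0.4, 0.3]
width: 0.0869
```

Request:
{"method": "servo_tool", "body": {"twist": [[0,0,0],[0,0,0]], "xyz": [[0,0,0],[0,0,0]], "fingers": [1,1]}}

```text
time: 16.25
tcp_pos: [0.5134, -0.2848, 0.145]
orientation: [-0.187, 0.683, -0.682, 0.185]
contact_force: [0.6, 0.6, -0.5]
width: 0.0868
```

Run:
```python
from h import *
w=imaging.camera("wrist"); cv2.imwrite("pics/w16.png",w["frame"]); np.save("w16.npy",w,allow_pickle=True)
arc([.523,-.364,.15],214.5,2)
print(manip.sense()["joint_pos"])
```

```text
tcp [ 0.5136 -0.2835  0.1454] yaw -149.4 turn deg 3.9 n 2 shift [ 1.71  -0.232  3.677] norm 4.06 turn [ 0.0007 -0.0342  0.0007]
[-2.28347152e-01  3.86315763e-01 -1.96147338e-01  9.88139200e-05
 -9.90388300e-01  7.62068989e-01]
```

View pics/w16.png

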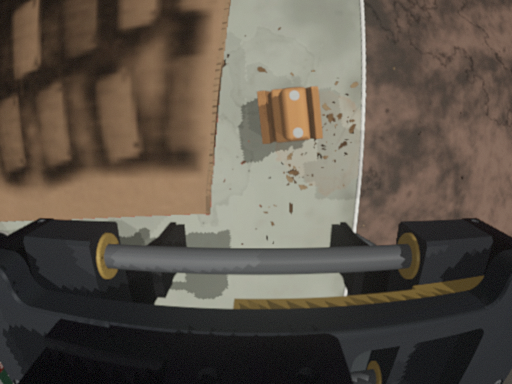

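View pics/t15.png

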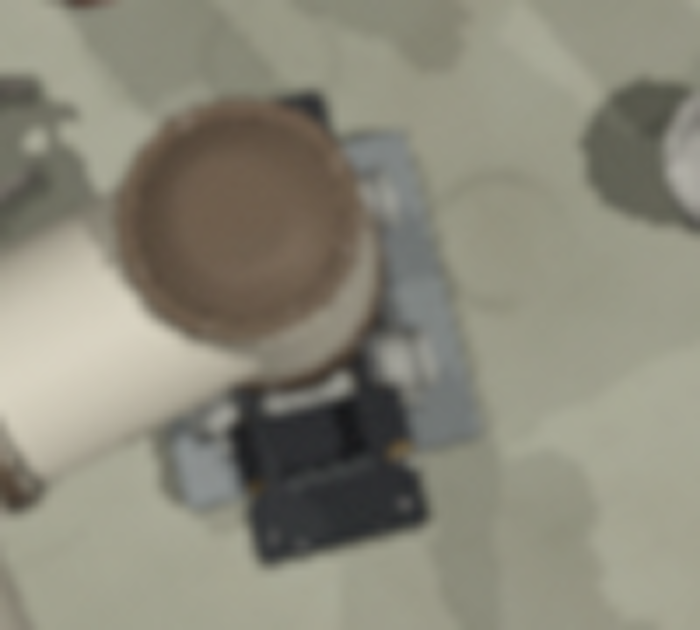

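Run:
```python
from h import *
w=np.load("w16.npy",allow_pickle=True).item()
hsv=cv2.cvtColor(w["frame"],cv2.COLOR_BGR2HSV)[80:150,250:330]
m=((hsv[...,1]<40)&(hsv[...,2]>130)).astype(np.uint8)
crop(w,"w16c.png",240,70,340,150,7)
b=plane(w,[[294,95.5],[298,132]],.07,True); d=b[0]-b[1]
print(b.round(4),np.linalg.norm(d),np.degrees(np.arctan2(d[1],d[0]))%180,b.mean(0).round(4))
```

```text
[[ 0.5332 -0.3756  0.07  ]
 [ 0.5154 -0.3523  0.07  ]] 0.02933901997147772 127.29166077552048 [ 0.5243 -0.364   0.07  ]
```

View pics/w16c.png

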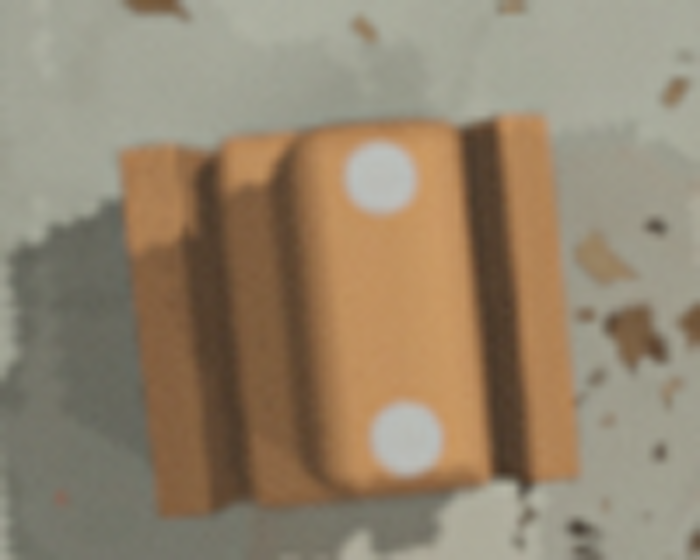

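Run:
```python
from h import *
arc([.5243,-.364,.12],216.8,3)
```

```text
tcp [ 0.5136 -0.2835  0.1454] yaw -149.4 turn deg 6.2 n 3 shift [1.149 0.845 2.454] norm 2.84 turn [ 0.0005 -0.0362  0.0005]
```

Request:
{"method": "servo_tool", "body": {"twist": [[0,-0.036,0],[0,-0.036,0],[0,-0.036,0],[0,0,0],[0,0,0]], "xyz": [[1.15,0.8,2.45],[1.15,0.8,2.45],[1.15,0.8,2.45],[0,0,0],[0,0,0]], "fingers": [1,1,1,1,1]}}

```text
time: 16.72
tcp_pos: [0.5251, -0.3627, 0.1217]
orientation: [-0.224, 0.671, -0.67, 0.223]
contact_force: [-0.1, -0.4, -0.0]
width: 0.087
```

Run:
```python
from h import *
go([.5243,-.364,.04],216.8)
w=imaging.camera("wrist"); cv2.imwrite("pics/w17.png",w["frame"]); np.save("w17.npy",w,allow_pickle=True)
```

```text
tcp [ 0.5251 -0.3627  0.1217] yaw -143.1 shift cm [0.14 8.17 0.07] turn [0.001 0.001 0.001] | other [ 1.00e-03 -3.14e+00 -2.00e-03]
 shift in final axes [0.14 8.17 0.06] rows >= 2.0
```

View pics/w17.png

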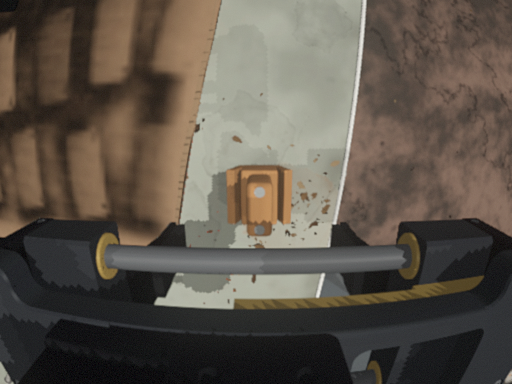

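Request:
{"method": "servo_tool", "body": {"twist": [[0,0,0],[0,0,0],[0,0,0],[0,0,0]], "xyz": [[0.1,3.5,0],[0,3.0,0],[0,1.3,0],[0,0,0]], "fingers": [1,1,1,1]}}

```text
time: 17.1
tcp_pos: [0.5227, -0.3611, 0.0419]
orientation: [-0.226, 0.672, -0.669, 0.223]
contact_force: [-0.0, 1.0, 0.2]
width: 0.0872
```

Request:
{"method": "servo_tool", "body": {"twist": [[0,0,0],[0,0,0],[0,0,0],[0,0,0],[0,0,0]], "xyz": [[0,0.2,0],[0,0,0],[0,0,0],[0,0,0],[0,0,0]], "fingers": [-1,-1,-1,-1,-1]}}

```text
time: 17.52
tcp_pos: [0.5256, -0.3644, 0.0447]
orientation: [0.223, -0.67, 0.672, -0.225]
contact_force: [0.4, -0.9, -0.0]
width: 0.0616
```

Request:
{"method": "servo_tool", "body": {"twist": [[0,0,0],[0,0,0],[0,0,0],[0,0,0],[0,0,0]], "xyz": [[0,0,0],[0,0,0],[0,0,0],[0,0,0],[0,0,0]], "fingers": [-1,-1,-1,-1,-1]}}

```text
time: 17.93
tcp_pos: [0.5249, -0.3642, 0.0434]
orientation: [0.223, -0.67, 0.671, -0.224]
contact_force: [-0.4, 0.0, -0.8]
width: 0.0284
```

Request:
{"method": "servo_tool", "body": {"twist": [[0,0,0],[0,0,0],[0,0,0]], "xyz": [[0,0,0],[0,0,0],[0,0,0]], "fingers": [-1,-1,-1]}}

```text
time: 18.18
tcp_pos: [0.525, -0.3643, 0.0433]
orientation: [0.223, -0.67, 0.671, -0.224]
contact_force: [-0.8, -0.1, -0.4]
width: 0.0198
```

Request:
{"method": "servo_tool", "body": {"twist": [[0,0,0],[0,0,0],[0,0,0],[0,0,0],[0,0,0]], "xyz": [[0,-1,0],[0,-3.5,0],[0,-4,0],[0,-3,0],[0,0,0]], "fingers": [-1,-1,-1,-1,-1]}}

```text
time: 18.6
tcp_pos: [0.5287, -0.3664, 0.1675]
orientation: [0.22, -0.666, 0.675, -0.228]
contact_force: [0.4, -1.3, 0.2]
width: 0.02
```

Run:
```python
from h import *
print(manip.sense()["contact_force"],manip.sense()["width"])
arc([.5873,.1168,.16],192.9,14)
```

```text
[ 0.35439855 -1.27252503  0.17601454] 0.019956762464996388
tcp [ 0.5287 -0.3664  0.1675] yaw -143.0 turn deg -24.1 n 14 shift [-1.893  0.037 -2.947] norm 3.50 turn [-0.001   0.03   -0.0007]
```

Request:
{"method": "servo_tool", "body": {"twist": [[0,0.03,0],[0,0.03,0],[0,0.03,0],[0,0.03,0],[0,0.03,0]], "xyz": [[-1.9,0,-2.95],[-1.9,0,-2.95],[-1.9,0,-2.95],[-1.9,0,-2.95],[-1.9,0,-2.95]], "fingers": [-1,-1,-1,-1,-1]}}

```text
time: 19.02
tcp_pos: [0.5221, -0.1873, 0.1587]
orientation: [0.172, -0.685, 0.686, -0.173]
contact_force: [1.6, 0.6, -1.1]
width: 0.0198
```

Request:
{"method": "servo_tool", "body": {"twist": [[0,0.03,0],[0,0.03,0],[0,0.03,0],[0,0.03,0],[0,0.03,0]], "xyz": [[-1.9,0,-2.95],[-1.9,0,-2.95],[-1.9,0,-2.95],[-1.9,0,-2.95],[-1.9,0,-2.95]], "fingers": [-1,-1,-1,-1,-1]}}

```text
time: 19.43
tcp_pos: [0.5465, -0.0135, 0.1587]
orientation: [0.12, -0.696, 0.697, -0.121]
contact_force: [-0.0, -0.1, -1.3]
width: 0.0197
```

Run:
```python
from h import *
arc([.5873,.1168,.16],192.9,4)
```

```text
tcp [ 0.5465 -0.0135  0.1587] yaw -160.4 turn deg -6.7 n 4 shift [-1.933 -0.032 -2.814] norm 3.41 turn [-0.0003  0.0294 -0.0005]
```

Request:
{"method": "servo_tool", "body": {"twist": [[0,0.029,0],[0,0.029,0],[0,0.029,0],[0,0.029,0],[0,0,0]], "xyz": [[-1.9,0,-2.8],[-1.9,0,-2.8],[-1.9,0,-2.8],[-1.9,0,-2.7],[0,0,0]], "fingers": [-1,-1,-1,-1,-1]}}

```text
time: 19.85
tcp_pos: [0.5887, 0.1182, 0.1583]
orientation: [0.08, -0.702, 0.702, -0.084]
contact_force: [0.6, 0.1, -1.4]
width: 0.0196
```

Request:
{"method": "servo_tool", "body": {"twist": [[0,0,0],[0,0,0]], "xyz": [[0,0.5,0],[0,0,0]], "fingers": [-1,-1]}}

```text
time: 20.02
tcp_pos: [0.5854, 0.1129, 0.1519]
orientation: [0.081, -0.702, 0.703, -0.08]
contact_force: [-0.1, -0.3, -1.9]
width: 0.0197
```

Run:
```python
from h import *
go([.5873,.1168,.0833],192.9)
w=imaging.camera("wrist"); cv2.imwrite("pics/w18.png",w["frame"]); np.save("w18.npy",w,allow_pickle=True)
crop(w,"w18c.png",150,90,370,255,3.6)
```

```text
tcp [0.5854 0.1129 0.1519] yaw -166.9 shift cm [-0.29  6.86 -0.35] turn [-0.001  0.003  0.001] | other [ 2.000e-03 -3.139e+00  2.000e-03]
 shift in final axes [-0.28  6.86 -0.34] rows >= 2.0
```

View pics/w18c.png

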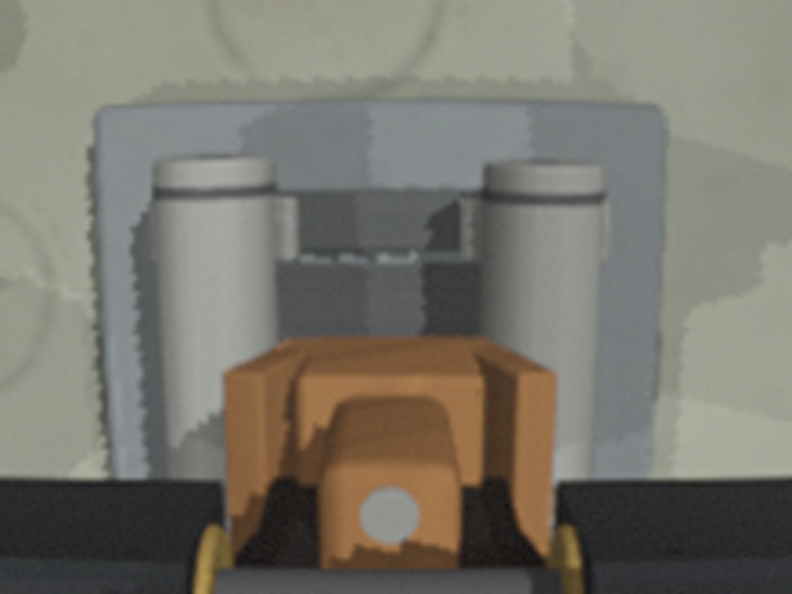

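Request:
{"method": "servo_tool", "body": {"twist": [[0,0,0],[0,0,0],[0,0,0],[0,0,0],[0,0,0]], "xyz": [[-0.2,2,-0.3],[0,2,0],[0,1.2,0],[0,0,0],[0,0,0]], "fingers": [-1,-1,-1,-1,-1]}}

```text
time: 20.48
tcp_pos: [0.5875, 0.1152, 0.1009]
orientation: [0.08, -0.702, 0.703, -0.08]
contact_force: [0.4, 0.2, -0.3]
width: 0.0202
```

Run:
```python
from h import *
print(manip.sense()["contact_force"])
go([.5873,.1168,.0833],192.9)
w=imaging.camera("wrist"); crop(w,"w19c.png",150,90,370,255,3.6)
```

```text
[ 0.4058757   0.23083594 -0.29314187]
tcp [0.5875 0.1152 0.1009] yaw -167.0 shift cm [-0.01  1.76 -0.17] turn [-0.002  0.002  0.   ] | other [ 0.00e+00 -3.14e+00  3.00e-03]
 shift in final axes [-0.01  1.76 -0.16] rows >= 1.0
```

View pics/w19c.png

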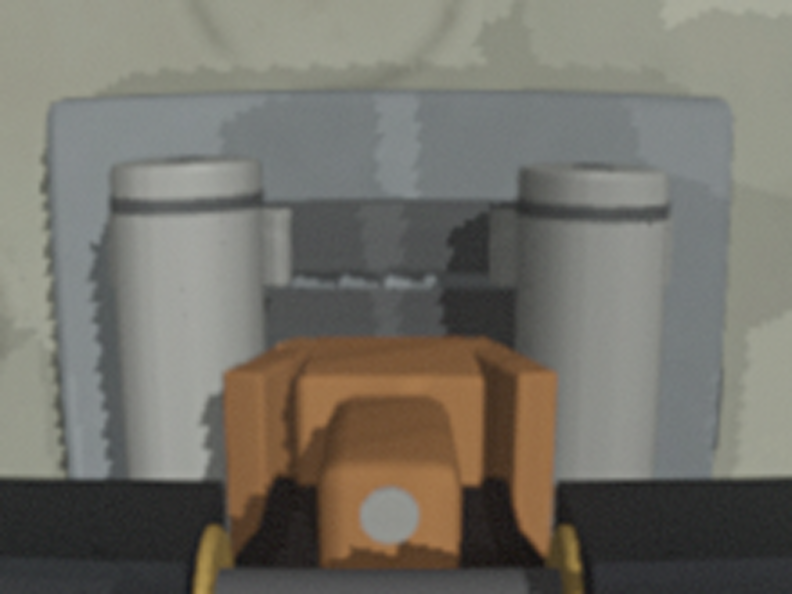

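Request:
{"method": "servo_tool", "body": {"twist": [[0,0,0],[0,0,0],[0,0,0],[0,0,0],[0,0,0]], "xyz": [[0,0.5,-0.1],[0,0.4,0],[0,0.4,0],[0,0.2,0],[0,0,0]], "fingers": [-1,-1,-1,-1,-1]}}

```text
time: 20.95
tcp_pos: [0.5873, 0.1174, 0.0855]
orientation: [0.08, -0.702, 0.703, -0.081]
contact_force: [0.5, 0.5, -0.3]
width: 0.0198
```

Request:
{"method": "servo_tool", "body": {"twist": [[0,0,0],[0,0,0],[0,0,0]], "xyz": [[0,0.1,0],[0,0,0],[0,0,0]], "fingers": [-1,-1,-1]}}

```text
time: 21.2
tcp_pos: [0.5874, 0.1174, 0.085]
orientation: [0.08, -0.702, 0.703, -0.081]
contact_force: [-0.8, -0.0, -1.0]
width: 0.0197
```

Request:
{"method": "servo_tool", "body": {"twist": [[0,0,0],[0,0,0],[0,0,0]], "xyz": [[0,0.15,0],[0,0.05,0],[0,0,0]], "fingers": [-1,-1,-1]}}

```text
time: 21.45
tcp_pos: [0.5869, 0.1172, 0.0832]
orientation: [0.081, -0.702, 0.703, -0.08]
contact_force: [-3.2, -1.2, 3.5]
width: 0.0198
```

Request:
{"method": "servo_tool", "body": {"twist": [[0,0,0],[0,0,0],[0,0,0]], "xyz": [[0,0.1,0],[0,0,0],[0,0,0]], "fingers": [-1,-1,-1]}}

```text
time: 21.7
tcp_pos: [0.5869, 0.1171, 0.083]
orientation: [0.081, -0.702, 0.703, -0.081]
contact_force: [-5.7, -1.2, 6.6]
width: 0.0199
```

Request:
{"method": "servo_tool", "body": {"twist": [[0,0,0],[0,0,0],[0,0,0],[0,0,0],[0,0,0]], "xyz": [[0,0,0],[0,0,0],[0,0,0],[0,0,0],[0,0,0]], "fingers": [0.2,0.2,0.2,0.2,0.2]}}

```text
time: 22.12
tcp_pos: [0.5882, 0.1177, 0.082]
orientation: [0.08, -0.702, 0.703, -0.081]
contact_force: [-0.5, 0.5, 0.0]
width: 0.0452
```

Request:
{"method": "servo_tool", "body": {"twist": [[0,0,0],[0,0,0],[0,0,0],[0,0,0],[0,0,0]], "xyz": [[0,-1,0],[0,-3,0],[0,-4,0],[0,-2,0],[0,0,0]], "fingers": [0.2,0.2,0.2,0.2,0.2]}}

```text
time: 22.53
tcp_pos: [0.5911, 0.1187, 0.1892]
orientation: [-0.076, 0.703, -0.702, 0.086]
contact_force: [-0.3, -0.6, -0.5]
width: 0.0523
```

Run:
```python
from h import *
w=imaging.camera("wrist"); cv2.imwrite("pics/w20.png",w["frame"]); crop(w,"w20c.png",150,90,370,255,3.6)
c=np.load("scene.npy",allow_pickle=True).item(); t=np.load("top.npy",allow_pickle=True).item()
crop(c,"box_s.png",135,275,205,350,8); crop(t,"box_t.png",120,190,175,250,10)
print(manip.sense()["tcp_pos"])
```

```text
[0.58942296 0.11835422 0.18607298]
```

View pics/w20.png

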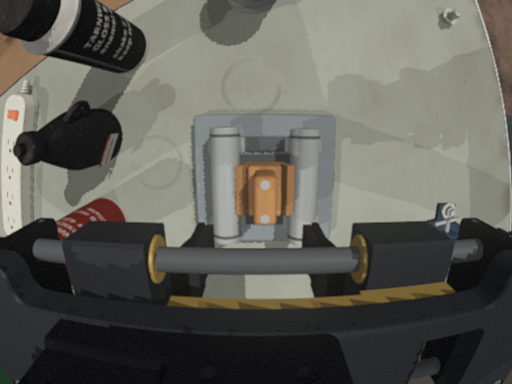

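View pics/box_s.png

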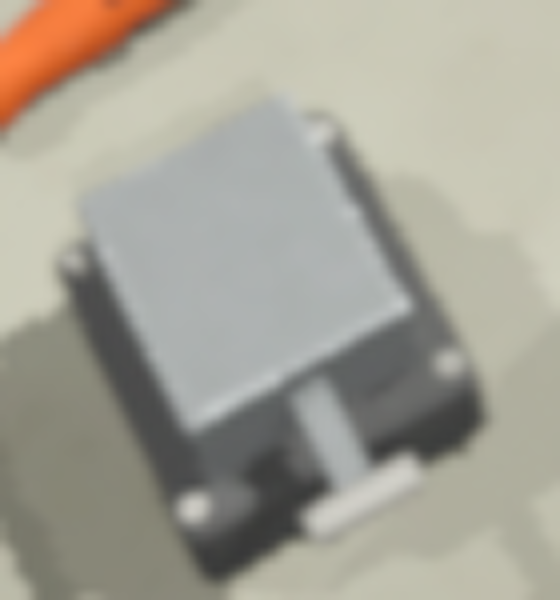

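View pics/box_t.png

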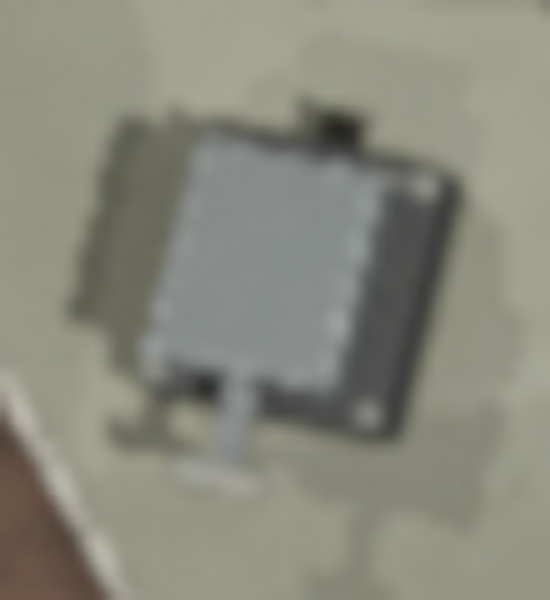

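Run:
```python
from h import *
c=np.load("scene.npy",allow_pickle=True).item(); t=np.load("top.npy",allow_pickle=True).item()
for n,cam,bar,g in(("s",c,np.array([[308,522],[418,470]])/8+[135,275],np.array([[80,198],[275,95],[410,305],[190,430]])/8+[135,275]),
             ("t",t,np.array([[178,470],[260,488]])/10+[120,190],np.array([[200,135],[382,165],[335,390],[145,360]])/10+[120,190])):
    b=plane(cam,bar,.066); d=b[0]-b[1]; print(n,"bar",b.round(4).tolist(),b.mean(0).round(4),"len",np.linalg.norm(d).round(4),"ydir",np.degrees(np.arctan2(d[1],d[0])).round(1))
    q=plane(cam,g,.078); print(" guard",q.round(4).tolist(),q.mean(0).round(4),[np.linalg.norm(q[i]-q[i-1]).round(4) for i in range(4)])
    for a,bb in((0,3),(1,2)): e=q[a]-q[bb]; print("  xdir",np.degrees(np.arctan2(e[1],e[0])).round(1))
    for a,bb in((0,1),(3,2)): e=q[a]-q[bb]; print("  ydir-90",np.degrees(np.arctan2(e[1],e[0])).round(1)-90)
```

```text
s bar [[0.4813, 0.3934, 0.066], [0.4718, 0.3656, 0.066]] [0.4766 0.3795 0.066 ] len 0.0294 ydir 71.1
 guard [[0.5877, 0.3831, 0.078], [0.5748, 0.3283, 0.078], [0.5023, 0.3411, 0.078], [0.5163, 0.4011, 0.078]] [0.5453 0.3634 0.078 ] [np.float64(0.0737), np.float64(0.0563), np.float64(0.0735), np.float64(0.0616)]
  xdir -14.2
  xdir -10.0
  ydir-90 -13.299999999999997
  ydir-90 -13.099999999999994
t bar [[0.4799, 0.3896, 0.066], [0.4732, 0.3627, 0.066]] [0.4766 0.3762 0.066 ] len 0.0278 ydir 76.2
 guard [[0.5896, 0.3814, 0.078], [0.578, 0.3213, 0.078], [0.5038, 0.3358, 0.078], [0.5153, 0.398, 0.078]] [0.5467 0.3591 0.078 ] [np.float64(0.0761), np.float64(0.0612), np.float64(0.0756), np.float64(0.0632)]
  xdir -12.6
  xdir -11.1
  ydir-90 -10.900000000000006
  ydir-90 -10.5
```

Run:
```python
from h import *
c=np.load("scene.npy",allow_pickle=True).item()
print("red can base",plane(c,[[156,225]],.0),"lid at .16",plane(c,[[146,187]],.16))
arc([.470,.380,.15],257.5,11)
```

```text
red can base [[0.7849703  0.22310784 0.        ]] lid at .16 [[0.77728566 0.22333326 0.16      ]]
tcp [0.5894 0.1184 0.1861] yaw -166.9 turn deg 64.4 n 11 shift [-0.842  0.33  -2.625] norm 2.78 turn [-0.0005 -0.1022 -0.0008]
```

Request:
{"method": "servo_tool", "body": {"twist": [[0,-0.102,0],[0,-0.102,0],[0,-0.102,0],[0,-0.102,0],[0,-0.102,0]], "xyz": [[-0.85,0,-2.6],[-0.85,0,-2.6],[-0.85,0,-2.6],[-0.85,0,-2.6],[-0.85,0,-2.6]], "fingers": [1,1,1,1,1]}}

```text
time: 23.0
tcp_pos: [0.5714, 0.2529, 0.1805]
orientation: [0.257, -0.658, 0.66, -0.256]
contact_force: [0.0, 0.8, -0.1]
width: 0.0777
```

Request:
{"method": "servo_tool", "body": {"twist": [[0,-0.102,0],[0,-0.102,0],[0,-0.102,0],[0,-0.102,0],[0,-0.102,0]], "xyz": [[-0.85,0.2,-2.6],[-0.85,0.2,-2.6],[-0.85,0.2,-2.6],[-0.85,0.2,-2.6],[-0.85,0.2,-2.6]], "fingers": [1,1,1,1,1]}}

```text
time: 23.42
tcp_pos: [0.4914, 0.3625, 0.1702]
orientation: [0.415, -0.572, 0.574, -0.414]
contact_force: [0.6, 1.2, -0.7]
width: 0.0869
```

Run:
```python
from h import *
arc([.470,.380,.15],257.5,2)
```

```text
tcp [0.4914 0.3625 0.1702] yaw -108.2 turn deg 5.7 n 2 shift [-0.531  1.006 -1.278] norm 1.71 turn [-0.0003 -0.0499  0.0012]
```

Request:
{"method": "servo_tool", "body": {"twist": [[0,-0.05,0],[0,-0.05,0],[0,0,0],[0,0,0]], "xyz": [[-0.4,0.8,-1.2],[-0.4,0.8,-1.2],[0,0,0],[0,0,0]], "fingers": [1,1,1,1]}}

```text
time: 23.75
tcp_pos: [0.4712, 0.3762, 0.1545]
orientation: [0.442, -0.552, 0.553, -0.441]
contact_force: [0.8, 0.4, 0.5]
width: 0.087
```

Run:
```python
from h import *
go([.4775,.378,.06],257.5)
w=imaging.camera("wrist"); cv2.imwrite("pics/w21.png",w["frame"]); np.save("w21.npy",w,allow_pickle=True)
s=imaging.camera("scene"); cv2.imwrite("pics/s21.png",s["frame"])
t=imaging.camera("top"); crop(t,"t21.png",120,170,250,260,6)
```

```text
tcp [0.4712 0.3762 0.1545] yaw -102.7 shift cm [-0.35  9.45  0.57] turn [-0.001 -0.004  0.003] | other [-5.000e-03  3.137e+00 -1.000e-03]
 shift in final axes [-0.32  9.45  0.57] rows >= 3.0
```

View pics/w21.png

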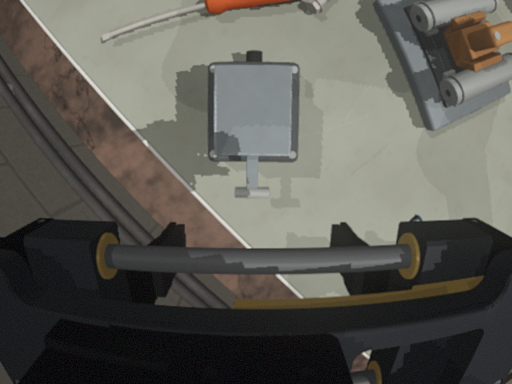

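View pics/s21.png

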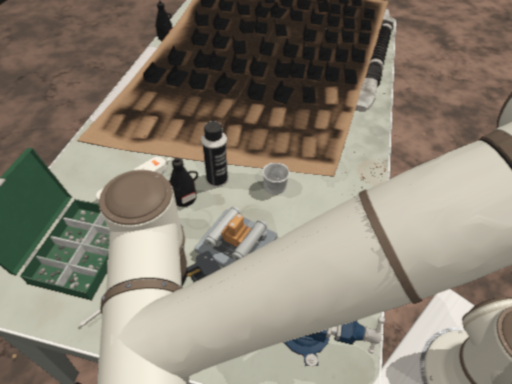

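View pics/t21.png

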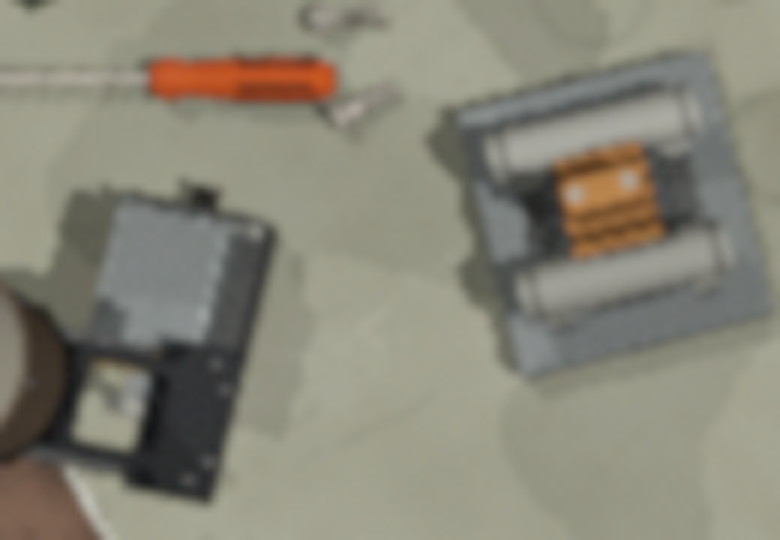

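Run:
```python
from h import *
w=np.load("w21.npy",allow_pickle=True).item()
crop(w,"w21c.png",195,45,315,210,3.6)
b=plane(w,[[235.5,192.5],[270,192.5]],.066,True); print(b.round(4),np.linalg.norm(b[0]-b[1]),b.mean(0).round(4),np.degrees(np.arctan2(*(b[1]-b[0])[[1,0]])))
p,r=pose(); print((r.inv().apply(b.mean(0)-p)*100).round(2))
k=plane(w,[[210,62],[298,62],[298,160],[210,158]],.04,True); print(k.round(4),k.mean(0).round(4),[np.linalg.norm(k[i]-k[i-1]).round(4) for i in range(4)])
```

```text
[[0.4815 0.3933 0.066 ]
 [0.4749 0.3641 0.066 ]] 0.02991886238776076 [0.4782 0.3787 0.066 ] -102.77927317862552
[-0.38  8.98  0.46]
[[0.6017 0.3914 0.04  ]
 [0.5836 0.3124 0.04  ]
 [0.4933 0.332  0.04  ]
 [0.5135 0.4122 0.04  ]] [0.548 0.362 0.04 ] [np.float64(0.0907), np.float64(0.081), np.float64(0.0924), np.float64(0.0828)]
```

View pics/w21c.png

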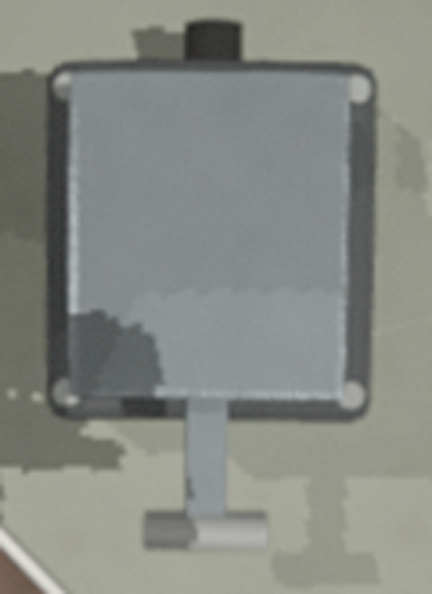

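Request:
{"method": "servo_tool", "body": {"twist": [[0,0,0],[0,0,0],[0,0,0],[0,0,0],[0,0,0]], "xyz": [[-0.35,3.5,0.45],[0,3.5,0],[0,2.5,0],[0,0.6,0],[0,0,0]], "fingers": [1,1,1,1,1]}}

```text
time: 24.32
tcp_pos: [0.4773, 0.3773, 0.0529]
orientation: [0.442, -0.552, 0.554, -0.44]
contact_force: [-1.1, -0.3, 0.1]
width: 0.0871
```

Run:
```python
from h import *
go([.4782,.3787,.052],257.4)
w=imaging.camera("wrist"); cv2.imwrite("pics/w22.png",w["frame"])
print(manip.sense()["contact_force"])
```

```text
tcp [0.4773 0.3773 0.0529] yaw -102.8 shift cm [-0.16  0.08  0.06] turn [-0.    -0.004  0.005] | other [-0.007  3.137 -0.   ]
 shift in final axes [-0.16  0.09  0.06] rows >= 1.0
[ 0.04030474  0.20306826 -0.1519412 ]
```

View pics/w22.png

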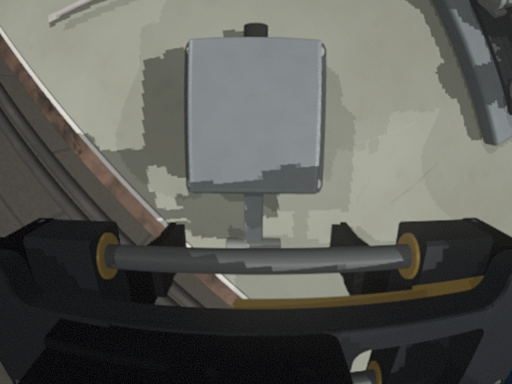

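Request:
{"method": "servo_tool", "body": {"twist": [[0,0,0],[0,0,0],[0,0,0],[0,0,0],[0,0,0]], "xyz": [[-0.2,0.1,0.05],[0,0,0],[0,0,0],[0,0,0],[0,0,0]], "fingers": [-1,-1,-1,-1,-1]}}

```text
time: 24.78
tcp_pos: [0.4785, 0.3809, 0.0546]
orientation: [0.441, -0.552, 0.553, -0.442]
contact_force: [-0.0, 0.6, 0.1]
width: 0.0616
```

Request:
{"method": "servo_tool", "body": {"twist": [[0,0,0],[0,0,0],[0,0,0],[0,0,0],[0,0,0]], "xyz": [[0,0,0],[0,0,0],[0,0,0],[0,0,0],[0,0,0]], "fingers": [-1,-1,-1,-1,-1]}}

```text
time: 25.2
tcp_pos: [0.478, 0.3797, 0.0535]
orientation: [0.442, -0.552, 0.553, -0.441]
contact_force: [1.2, 0.1, 1.3]
width: 0.0292
```

Run:
```python
from h import *
go([.4782,.3787,.052],257.4)
w=imaging.camera("wrist"); cv2.imwrite("pics/w23.png",w["frame"])
print(manip.sense()["contact_force"],manip.sense()["width"])
```

```text
tcp [0.478  0.3797 0.0535] yaw -102.8 shift cm [0.09 0.15 0.04] turn [-0.001 -0.003  0.003] | other [-4.000e-03  3.139e+00 -2.000e-03]
 shift in final axes [0.09 0.15 0.04] rows >= 1.0
[ 0.47656873 -1.27727188  0.31377603] 0.029515910439708238
```

View pics/w23.png

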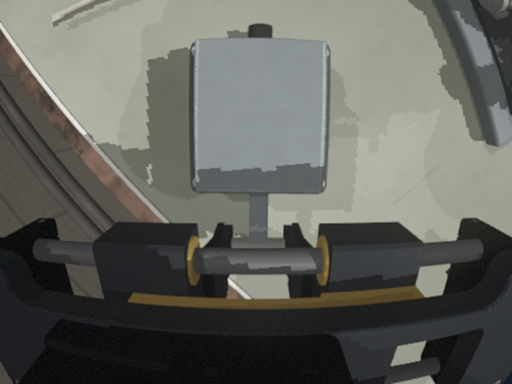

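Run:
```python
import numpy as np
th=np.linspace(0,1.75,16); f=np.arctan2(20,108)+th; Rr=np.hypot(10.8,2.0)
x=-Rr*np.cos(f); z=Rr*np.sin(f)
for a,b,c in zip(th[1:],np.diff(x),np.diff(z)): print(round(a,2),"y %.2f z %.2f"%(-c,b))
```

```text
0.12 y -1.24 z 0.31
0.23 y -1.20 z 0.45
0.35 y -1.14 z 0.59
0.47 y -1.06 z 0.71
0.58 y -0.97 z 0.83
0.7 y -0.87 z 0.94
0.82 y -0.75 z 1.04
0.93 y -0.63 z 1.12
1.05 y -0.49 z 1.18
1.17 y -0.35 z 1.23
1.28 y -0.21 z 1.26
1.4 y -0.06 z 1.28
1.52 y 0.09 z 1.28
1.63 y 0.24 z 1.26
1.75 y 0.38 z 1.22
```

Request:
{"method": "servo_tool", "body": {"twist": [[0,0,0],[0,0,0],[0,0,0],[0,0,0],[0,0,0]], "xyz": [[0,-1.24,0.31],[0,-1.2,0.45],[0,-1.14,0.59],[0,-1.06,0.71],[0,-0.97,0.83]], "fingers": [-1,-1,-1,-1,-1]}}

```text
time: 25.67
tcp_pos: [0.5055, 0.3732, 0.1093]
orientation: [0.442, -0.552, 0.553, -0.44]
contact_force: [0.7, -1.9, -3.6]
width: 0.0291
```

Run:
```python
from h import *
print(manip.sense()["contact_force"],manip.sense()["width"])
p,r=pose(); d=p-np.array([.478,.3797,.0535]); print((r.inv().apply(d)*100).round(2))
w=imaging.camera("wrist"); cv2.imwrite("pics/w24.png",w["frame"])
```

```text
[ 0.7254675  -1.90823577 -3.61495936] 0.029090790845680226
[ 0.04 -5.58  2.83]
```

View pics/w24.png

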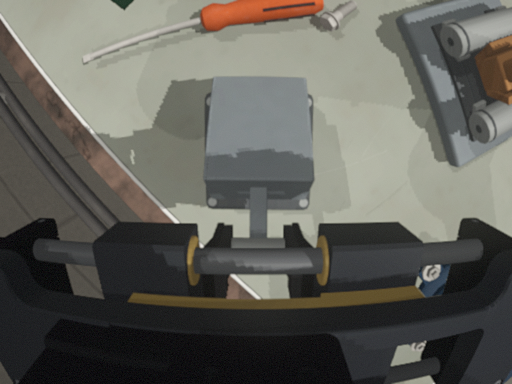

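Guard is lifting with the bar. Continue the arc.

Request:
{"method": "servo_tool", "body": {"twist": [[0,0,0],[0,0,0],[0,0,0],[0,0,0],[0,0,0]], "xyz": [[0,-0.87,0.94],[0,-0.75,1.04],[0,-0.63,1.12],[0,-0.49,1.18],[0,-0.35,1.23]], "fingers": [-1,-1,-1,-1,-1]}}

```text
time: 26.13
tcp_pos: [0.5589, 0.3605, 0.1406]
orientation: [0.443, -0.552, 0.553, -0.44]
contact_force: [-2.8, -2.6, 0.4]
width: 0.0291
```

Run:
```python
from h import *
print(manip.sense()["contact_force"],manip.sense()["width"])
p,r=pose(); d=p-np.array([.478,.3797,.0535]); print((r.inv().apply(d)*100).round(2), "expected y %.2f z %.2f"%(-(5.61+3.09),2.89+5.51))
w=imaging.camera("wrist"); cv2.imwrite("pics/w25.png",w["frame"])
```

```text
[-2.78344134 -2.58067096  0.42116747] 0.02908106062414413
[ 0.12 -8.72  8.31] expected y -8.70 z 8.40
```

View pics/w25.png

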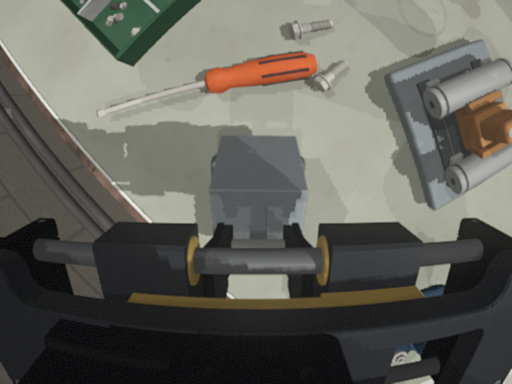

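Request:
{"method": "servo_tool", "body": {"twist": [[0,0,0],[0,0,0],[0,0,0],[0,0,0],[0,0,0]], "xyz": [[0,-0.21,1.26],[0,-0.06,1.28],[0,0.09,1.28],[0,0.24,1.26],[0,0.38,1.22]], "fingers": [-1,-1,-1,-1,-1]}}

```text
time: 26.6
tcp_pos: [0.6211, 0.3457, 0.1367]
orientation: [0.443, -0.551, 0.554, -0.44]
contact_force: [-2.9, -6.1, 2.2]
width: 0.0287
```

Run:
```python
from h import *
print(manip.sense()["contact_force"],manip.sense()["width"])
p,r=pose(); d=p-np.array([.478,.3797,.0535]); print((r.inv().apply(d)*100).round(2))
w=imaging.camera("wrist"); cv2.imwrite("pics/w26.png",w["frame"])
```

```text
[-2.9191358  -6.10390007  2.15170052] 0.028731831184056998
[ 0.19 -8.32 14.71]
```

View pics/w26.png

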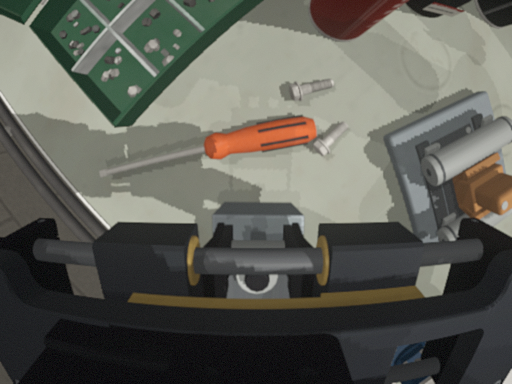

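Request:
{"method": "servo_tool", "body": {"twist": [[0,0,0],[0,0,0],[0,0,0],[0,0,0],[0,0,0]], "xyz": [[0,0,0],[0,0,0],[0,0,0],[0,0,0],[0,0,0]], "fingers": [1,1,1,1,1]}}

```text
time: 27.07
tcp_pos: [0.6212, 0.3489, 0.1365]
orientation: [0.441, -0.552, 0.553, -0.442]
contact_force: [-0.2, -0.3, 0.2]
width: 0.0546
```

Request:
{"method": "servo_tool", "body": {"twist": [[0,0,0],[0,0,0],[0,0,0],[0,0,0],[0,0,0]], "xyz": [[0,-2,0],[0,-3,0],[0,-3,-1],[0,-2,-2],[0,0,-2]], "fingers": [1,1,1,1,1]}}

```text
time: 27.48
tcp_pos: [0.5745, 0.361, 0.2425]
orientation: [0.437, -0.552, 0.553, -0.446]
contact_force: [-0.1, -0.1, 1.6]
width: 0.0846
```

Run:
```python
from h import *
print(manip.sense()["contact_force"],manip.sense()["width"])
w=imaging.camera("wrist"); cv2.imwrite("pics/w27.png",w["frame"])
go([.548,.362,.15],257.3)
```

```text
[-0.0674713  -0.06079442  1.60499587] 0.08455955270759904
tcp [0.57   0.3615 0.2406] yaw -102.6 shift cm [ 0.49  9.05 -2.2 ] turn [-0.004  0.001 -0.006] | other [-0.009 -3.14   0.007]
 shift in final axes [ 0.44  9.06 -2.16] rows >= 3.0
```

View pics/w27.png

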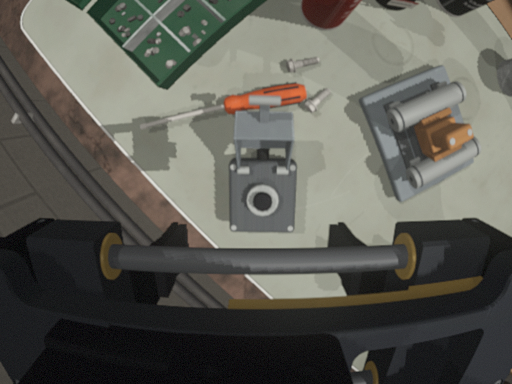

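Run:
```python
from h import *
w=imaging.camera("wrist"); cv2.imwrite("pics/w28.png",w["frame"]); np.save("w28.npy",w,allow_pickle=True)
g=cv2.cvtColor(w["frame"],cv2.COLOR_BGR2GRAY); crop(w,"w28c.png",210,140,320,240,6)
p,r=pose(); print(p)
for u in([262,200],):
    b=plane(w,[u],.062,True); print(b.round(4),(r.inv().apply(b-p)*100).round(2))
```

```text
[0.57071237 0.36087533 0.23893223]
[[0.5449 0.3629 0.062 ]] [[ 0.42 17.68 -2.62]]
```

View pics/w28c.png

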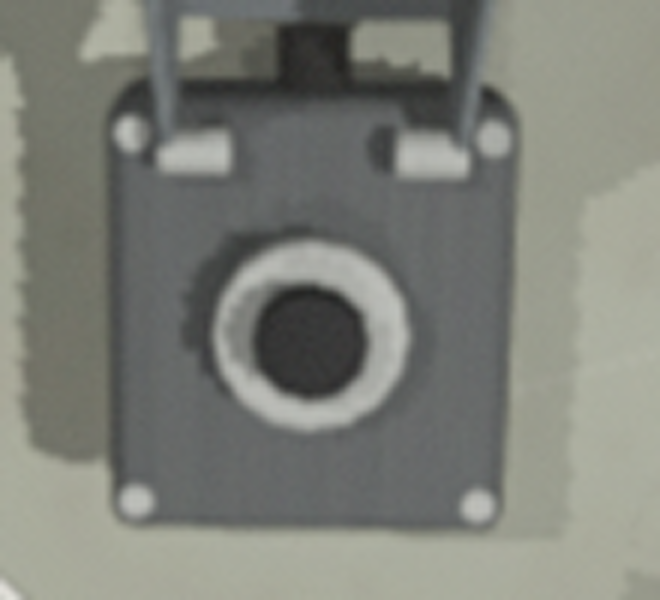

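Request:
{"method": "servo_tool", "body": {"twist": [[0,0,0],[0,0,0],[0,0,0],[0,0,0],[0,0,0]], "xyz": [[0.4,3,-2.3],[0,3.5,0],[0,3.5,0],[0,3,0],[0,0,0]], "fingers": [-1,-1,-1,-1,-1]}}

```text
time: 28.0
tcp_pos: [0.5455, 0.3573, 0.0984]
orientation: [0.446, -0.552, 0.553, -0.436]
contact_force: [-0.2, -1.4, -1.2]
width: 0.0613
```

Request:
{"method": "servo_tool", "body": {"twist": [[0,0,0],[0,0,0],[0,0,0],[0,0,0],[0,0,0]], "xyz": [[0,0,0],[0,0,0],[0,0,0],[0,0,0],[0,0,0]], "fingers": [-1,-1,-1,-1,-1]}}

```text
time: 28.42
tcp_pos: [0.5502, 0.361, 0.1083]
orientation: [0.44, -0.552, 0.553, -0.443]
contact_force: [-0.3, 0.8, -0.3]
width: 0.0281
```

Request:
{"method": "servo_tool", "body": {"twist": [[0,0,0],[0,0,0],[0,0,0]], "xyz": [[0,0,0],[0,0,0],[0,0,0]], "fingers": [-1,-1,-1]}}

```text
time: 28.67
tcp_pos: [0.5496, 0.3604, 0.1068]
orientation: [0.441, -0.552, 0.553, -0.442]
contact_force: [-0.6, 0.4, 0.9]
width: 0.0079
```

Run:
```python
from h import *
go([.5477,.3625,.066],257.3)
s=manip.sense(); print(s["contact_force"],s["width"])
w=imaging.camera("wrist"); cv2.imwrite("pics/w29.png",w["frame"])
```

```text
tcp [0.5496 0.3604 0.1068] yaw -102.8 shift cm [-0.16  4.08 -0.24] turn [-0.002 -0.001  0.   ] | other [-0.00e+00  3.14e+00 -3.00e-03]
 shift in final axes [-0.16  4.08 -0.23] rows >= 1.0
[-0.58199206  0.43017895  0.94016826] 0.00793088139593232
```

View pics/w29.png

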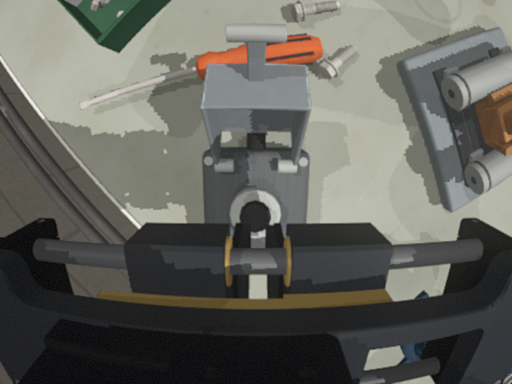

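Request:
{"method": "servo_tool", "body": {"twist": [[0,0,0],[0,0,0],[0,0,0],[0,0,0],[0,0,0]], "xyz": [[-0.15,1.5,-0.2],[0,1.3,0],[0,0.8,0],[0,0,0],[0,0,0]], "fingers": [-1,-1,-1,-1,-1]}}

```text
time: 29.13
tcp_pos: [0.5479, 0.362, 0.07]
orientation: [0.441, -0.552, 0.553, -0.441]
contact_force: [0.3, 0.2, -0.3]
width: 0.0006
```

Run:
```python
from h import *
go([.5477,.3625,.062],257.3)
s=manip.sense(); print(s["contact_force"],s["width"])
w=imaging.camera("wrist"); cv2.imwrite("pics/w30.png",w["frame"])
```

```text
tcp [0.5479 0.362  0.07  ] yaw -102.8 shift cm [-0.04  0.8  -0.03] turn [-0.001 -0.001  0.002] | other [-2.000e-03  3.141e+00 -2.000e-03]
 shift in final axes [-0.04  0.8  -0.03] rows >= 1.0
[ 0.30824723  0.24155678 -0.27346528] 0.0006366949250602779
```

View pics/w30.png

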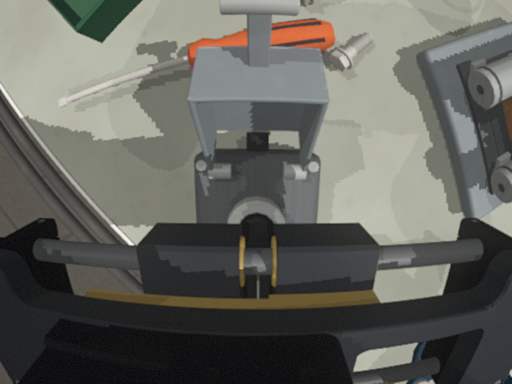

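Request:
{"method": "servo_tool", "body": {"twist": [[0,0,0],[0,0,0],[0,0,0],[0,0,0],[0,0,0]], "xyz": [[0,0.5,0],[0,0.4,0],[0,0.3,0],[0,0.2,0],[0,0,0]], "fingers": [-1,-1,-1,-1,-1]}}

```text
time: 29.6
tcp_pos: [0.5485, 0.3627, 0.0569]
orientation: [0.441, -0.552, 0.553, -0.442]
contact_force: [-0.3, -0.1, 4.9]
width: 0.0003
```

Request:
{"method": "servo_tool", "body": {"twist": [[0,0,0],[0,0,0],[0,0,0]], "xyz": [[0,0.1,0],[0,0.1,0],[0,0,0]], "fingers": [-1,-1,-1]}}

```text
time: 29.85
tcp_pos: [0.5485, 0.3627, 0.0564]
orientation: [0.441, -0.552, 0.553, -0.442]
contact_force: [-2.3, -0.8, 9.2]
width: 0.0006
```

Request:
{"method": "servo_tool", "body": {"twist": [[0,0,0],[0,0,0],[0,0,0]], "xyz": [[0,0.15,0],[0,0,0],[0,0,0]], "fingers": [-1,-1,-1]}}

```text
time: 30.1
tcp_pos: [0.5485, 0.3627, 0.0563]
orientation: [0.441, -0.551, 0.553, -0.443]
contact_force: [-5.0, -1.6, 14.3]
width: 0.0005
```

Request:
{"method": "servo_tool", "body": {"twist": [[0,0,0],[0,0,0],[0,0,0],[0,0,0],[0,0,0]], "xyz": [[0,-1,0],[0,-2,0],[0,-3,0],[0,-4,0],[0,-4,0]], "fingers": [-1,-1,-1,-1,-1]}}

```text
time: 30.52
tcp_pos: [0.5467, 0.3613, 0.1926]
orientation: [0.443, -0.552, 0.553, -0.44]
contact_force: [0.6, 0.9, 0.3]
width: 0.0006
```

Request:
{"method": "servo_tool", "body": {"twist": [[0,0,0],[0,0,0],[0,0,0],[0,0,0],[0,0,0]], "xyz": [[0,-2,-2],[0,0,-3],[0,0,-3],[0,0,0],[0,0,0]], "fingers": [-1,-1,-1,-1,-1]}}

```text
time: 30.93
tcp_pos: [0.4683, 0.38, 0.2127]
orientation: [0.442, -0.552, 0.553, -0.442]
contact_force: [0.7, -0.2, -0.2]
width: 0.0006
```

Run:
```python
from h import *
s=manip.sense(); print(s["contact_force"],s["time"])
w=imaging.camera("wrist"); cv2.imwrite("pics/w31.png",w["frame"])
t=imaging.camera("top"); crop(t,"t31.png",120,130,320,270,4)
```

```text
[ 0.7097031  -0.180938   -0.15719464] 30.9333
```

View pics/w31.png

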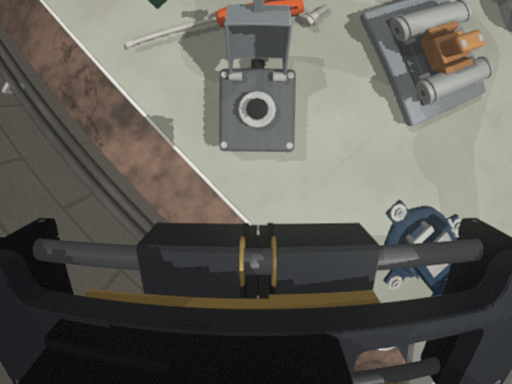

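View pics/t31.png

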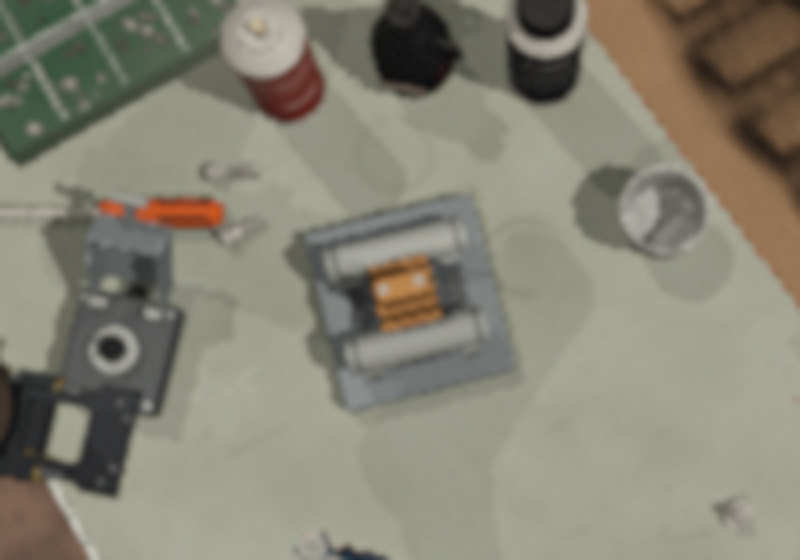

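Run:
```python
from h import *
t=imaging.camera("top"); c=imaging.camera("scene")
f=lambda u:np.array(u)/4+[120,130]
r=R.from_euler("z",12.9,degrees=True).inv(); o=np.array([.5873,.1168,0])
for n,u in(("far",[[328,264],[466,237]]),("near",[[348,357],[488,326]])):
    p=plane(t,f(u),.06); print(n,(r.apply(p-o)*1000).round(1).tolist(),np.linalg.norm(p[0]-p[1]).round(4))
p=plane(t,f([[380,292],[418,280]]),.11); print("chock screws",(r.apply(p-o)*1000).round(1).tolist())
s=f([[303,236],[470,195],[515,370],[347,408]]); p=plane(t,s,.024); print("slab",(r.apply(p-o)*1000).round(1).tolist())
crop(c,"s32.png",180,190,300,290,6)
```

```text
far [[38.7, 54.4, 60.0], [32.5, -63.8, 60.0]] 0.1184
near [[-42.2, 56.3, 60.0], [-45.8, -63.3, 60.0]] 0.1197
chock screws [[-3.8, 15.4, 110.0], [-1.9, -16.8, 110.0]]
slab [[75.0, 72.3, 24.0], [74.6, -76.7, 24.0], [-83.6, -76.9, 24.0], [-79.6, 69.8, 24.0]]
```

View pics/s32.png

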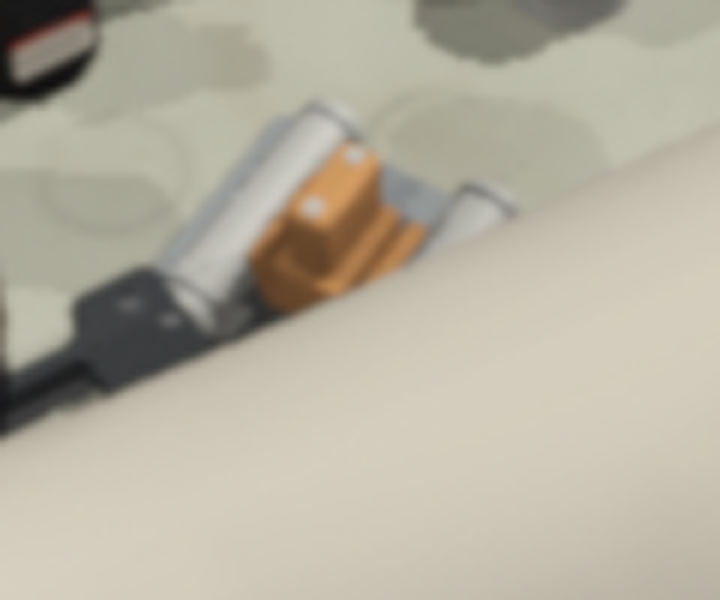

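```bash
python3 -c "
from cell import manip
s=manip.sense(); print(s['contact_force'],s['joint_velocities'].round(3) if hasattr(s['joint_velocities'],'round') else s['joint_velocities'])
print(manip.close_job())"
```

```text
[-0.03068311 -0.33343509  0.25184346] [-0.005  0.004  0.001  0.001  0.    -0.002]
the job is handed in; nothing more can be done
None
```

I laid one pin in each V-cradle and wedged the chock upright between them. Then I swung the guard past its balance point until it rested open, pressed the start button to its stop and backed off. I handed the job in at about 31 s of the 72 s allowed.

**Last checks:**
- **Pins:** in the top camera they lie about +39 mm and −41 mm across the bed centre (±40 mm is exact). Both are within 2 mm of the middle along the bed, and about 1–2° off its axis by my rough pixel picks, which is under the 0.08 rad limit.
- **Chock:** it stands upright midway between the pins, rib up, and nothing is touching it.
- **Guard and button:** the pictures show the guard open. While pressing, the force rose to about 14 N with no further travel, about 5.7 mm below the button's nominal top. I did not measure whether it came back out.
- **Robot:** clear of everything at the end, with wrist force near zero.

**Disagreements and faults:**
- On the first try at the second pin, a finger hit the edge of the brown board and the wrist force reached 106 N for a moment (the limit is 120 N). I backed off, opened the fingers less and picked it up cleanly.
- The cameras disagreed on positions by about 3–5 mm, so I settled the pin seats by the view of the V-rests and by contact force.
- I saw no bystander moved in the pictures, but I did not measure them individually.

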